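# Turn the palette knife blade-up in its crock

### The arm

A 7-joint arm with a two-finger parallel gripper is mounted at the origin on a cart in front of the work surface, level with it; the furniture and walls round the work are solid. World frame = base frame: x ahead of the robot, y to its left, z up, the work surface at z = 0. Lengths are in mm, angles in rad, forces in N, time in s.
With the tool pointing down it reaches from about 400 to 850 mm from the base axis. Payload 4.5 kg.
Tool frame: the origin (TCP) lies at the very end of the fingers, on their centre line; the grasp point (between the pads) lies 19 mm behind it; z points along the fingers, y is the direction in which the jaws open and shut (so a half turn about z gives the same grasp; the last joint's range is limited). The gripper opens to 85 mm and grips with 20 to 120 N. Pads are 22 mm wide; open, the fingers measure 114 mm over their backs; the gripper's body (76 mm by 85 mm) begins 54 mm behind the grasp point. The pads swing forward as they close: fully open they stand 13 mm farther back than shut.
Start: joints at [-1.113, 0.689, -0.195, 1.565, 0.157, 0.902, -0.215], TCP at [257.001, 569.741, 231.317] pointing down, gripper open.
Joint ranges: [-3.01, 3.01], [-0.46, 2.08], [-1.47, 1.51], [0.13, 2.56], [-1, 4.14], [0.04, 2.09], [-2.66, 2.66]. Speed limits (rad/s): [2.57, 2.57, 3.14, 3.14, 3.14, 3.14, 3.14].

### API

Orientations are given as a unit quaternion [x, y, z, w].
In Python, from plant import arm, optics, job gives the robot as it stands.
- The arm moves only by the tool send_rows, never from a script. Its arguments are lists of equal length, an entry for each row: "translation": the shift along the tool's x, y, z normalised to -1 to 1, where 1 is 5 cm, a list of three; "turn": the turn, a rotation vector about the tool's x, y, z normalised to -1 to 1, where 1 is 6 degrees, a list of three. In form: {"translation": [[tx, ty, tz], ...], "turn": [[rx, ry, rz], ...]}. A call has 1 to 10 rows; each row shifts and turns the pose as measured when the row begins, along the tool's axes as they then stand; what a row does not reach is not made up. A row lasts 1/8 s, in which the tool goes at most 62.5 mm and 10.7 degrees, less where a joint would pass 70% of its speed; a pose out of reach is approached as far as the arm can. A call with a number of a shift or a turn outside -1 to 1 is refused whole. A call with a gripper value outside its range is refused whole. "gripper" is the closure, from -1 (fully open) to 1 (shut), set as the call begins (left out, the last holds). The fingers move at their own pace and stop on an object; the grip force is fixed at half the most. Time passes only in rows, so rows that do not move let the fingers close. It gives the time, the measured TCP pose, the force and the opening at its end, in the units of the state.
- arm.get_obs(): the state, without advancing time (a new reading comes with each control period).
- optics.grab_frame(name): name is "scene" or "top" or "wrist"; returns a dict with "frame" (400x640x3 uint8, red, green, blue), "K" (3x3 intrinsics, pixels), "distortion" ([k1, k2, p1, p2, k3] as OpenCV has them; the pictures are not rectified), "position" and "orientation" of the camera in the world. Camera axes: x right, y down, z forward; pixel columns grow to the right and rows downward; lengths in mm; the calibration is good to about 2 mm. A picture is of the moment at which its call begins. There is no depth.
- job.hand_in(): hands the job in, once; it reports no verdict.
The state is a dict: "t": time; "joint_positions": joint angles; "joint_vel": joint speeds; "tau": joint torques, N m; "position": TCP position; "orientation": TCP orientation; "ft_force": force on the tool from outside, world axes, zero at the start; "moment": the same for the moment, N m; "opening": finger opening in mm.
Only numpy, scipy, OpenCV 4.12 (cv2) and the standard library are available. Lean on these libraries where they do the work, as an engineer would, in place of code of your own. Each camera call takes 0.05 s, during which the arm holds its last target.

### The job

The palette knife was put back in the white crock blade down. Lift it clear out, lay it down flat on the work table and let go, then take it again by its other end and stand it back in the same crock handle down, the butt right down on the crock's floor and the blade up in the air, and let go of it. Do not tip the crock over or shift it from its place, and leave the other things as they stand.

Things in the scene. Friction and masses are not known exactly. Their poses are not given: they have to be found in the camera images.
- knife: palette knife, 193 mm long, about 90 g, straight and symmetrical. Origin on its centre line, 97.5 mm from the handle's butt (balance point 4 mm nearer the handle); x runs from butt to blade tip, y across its width, z across its thickness (out of a flat face). It starts blade down in the crock, leaning some 33 degrees, a flat face on the rim. Lying flat, its centre line is 9 mm up
- knife_butt (a point): end of the dark wooden handle, on the centre line. The handle has a rectangular section with rounded edges: 101 mm long, 22 wide, 18 thick; next comes a brass ferrule, also rectangular, 16 wide and 14 thick, from 101 to 134 mm from the butt
- knife_tip (a point): tip of the leaf-shaped steel blade, on the centre line; blade about 56 mm long, 26 wide, 4 thick, joined to the ferrule by a short steel neck. At the start it stands on the crock's floor
- crock: loose round white stoneware crock, about 0.8 kg, straight-walled: 82 mm outside, 72 mm inside, 95 mm high, floor 6 mm thick. Origin: centre of its underside; z up; at the start the knife's handle leans out over the rim at its -x side, which points roughly at the robot (up to 60 degrees off)
- crock_rim (a point): centre of the crock's mouth, at rim height, 95 mm above its underside
- candle_jar: bystander: black-lidded jar, 60 mm wide and 66 mm high. Origin: centre of its underside; z up
- stamp: bystander: wooden stamp with a turned knob handle, 35 x 43 mm foot, 74 mm high. Origin: centre of its underside; z up
- ink_pad: bystander: flat black ink pad, 57 x 80 mm, 14 mm high. Origin: centre of its underside; z up
- glue: bystander: upright grey-green glue stick, 27 mm wide, 87 mm high. Origin: centre of its underside; z up
- tag_box: bystander: open kraft box of tags, 72 x 125 mm, 59 high. Origin: centre of its underside; z up. It stands on a fixed stack of brown sheets, 22 mm high, that covers the table at the right, y below -0.15; the bare table from there to the crock (x 0.45 to 0.72, y -0.14 to 0.03) is clear
Mind the look-alikes: they are no part of the job. Leave any blue look-alike of the crock alone.

How it is judged:
By the outcome, as a careful person would: the job done as asked, in the order asked, and still so for the second after the job is handed in, with the robot touching nothing.
It also fails if it takes over 69 s, if anything falls off the work surface, if the arm or the gripper's body presses on something with over 40 N, if the wrist force passes 120 N, or if a joint passes its speed limit or range.

## Working session

There is one attempt and no reset: what is moved stays moved. The work goes in short steps, Python scripts to look and compute and a tool call to move; the robot and the scene stay as the last step left them, time stands still between calls to the robot, and variables do not carry over. Pictures are saved under pics/ and viewed, and the job is handed in when it is done.

Besides the shell and the picture viewer there is one more tool, called after ">>>" in YAML: its name, and indented under it one key for each argument. send_rows: Moves the arm, as the interface text tells. Scaled input: -1 to 1 covers 5 cm each way for a shift and 6 degrees each way for a turn. Its arguments: {"type":"object","properties":{"translation":{"type":"array","items":{"type":"array","items":{"type":"number","minimum":-1,"maximum":1}}},"turn":{"type":"array","items":{"type":"array","items":{"type":"number","minimum":-1,"maximum":1}}},"gripper":{"type":"number"}},"required":["translation","turn"]}

```bash
mkdir -p pics; ls; cat > h.py <<'E'
import numpy as np, cv2
from scipy.spatial.transform import Rotation as R
from plant import arm, optics, job
def grab(name, fn=None):
    d=optics.grab_frame(name)
    if fn: cv2.imwrite('pics/'+fn, cv2.cvtColor(d['frame'],cv2.COLOR_RGB2BGR))
    return d
def ray(d,uv):
    K=np.array(d['K']);D=np.array(d['distortion'])
    p=cv2.undistortPoints(np.array(uv,float).reshape(-1,1,2),K,D).reshape(-1,2)
    v=np.c_[p,np.ones(len(p))]
    Rm=R.from_quat(d['orientation']).as_matrix()
    v=v@Rm.T
    return np.array(d['position'],float), v/np.linalg.norm(v,axis=1,keepdims=True)
def plane(d,uv,z):
    o,v=ray(d,uv); return o+v*((z-o[2])/v[:,2])[:,None]
def proj(d,P):
    Rm=R.from_quat(d['orientation']).as_matrix()
    rv=cv2.Rodrigues(Rm.T)[0]; t=-Rm.T@np.array(d['position'],float)
    return cv2.projectPoints(np.array(P,float).reshape(-1,1,3),rv,t,np.array(d['K'],float),np.array(d['distortion'],float))[0].reshape(-1,2)
def tri(rays):
    A=np.zeros((3,3));b=np.zeros(3)
    for o,v in rays:
        M=np.eye(3)-np.outer(v,v);A+=M;b+=M@o
    p=np.linalg.solve(A,b)
    return p,[np.linalg.norm((np.eye(3)-np.outer(v,v))@(p-o)) for o,v in rays]
E
python3 - <<'E'
from h import *
o=arm.get_obs();print(o)
for n in('scene','top','wrist'):
    d=grab(n,n+'0.png');print(n,d['position'],R.from_quat(d['orientation']).as_matrix().round(2).tolist(),np.array(d['K']).tolist())
E
```

```text
pics
{'t': 0.0, 'joint_positions': array([-1.11319332,  0.69005807, -0.19451521,  1.56640133,  0.15729797,
        0.90249099, -0.21508514]), 'joint_vel': array([ 0.00073327, -0.00012741,  0.00080625,  0.00019549,  0.0014637 ,
       -0.000772  , -0.00093694]), 'tau': array([ 3.08113958e-04, -5.39610779e+01, -1.26624450e+00, -1.58541816e+01,
        9.15382669e-03,  9.51078575e-03,  3.96323529e-06]), 'position': array([256.78293701, 569.06120039, 230.42258796]), 'orientation': array([ 2.10267332e-01,  9.77643434e-01, -9.72536504e-04, -1.40647143e-04]), 'ft_force': array([ 1.04249329, -0.32438246,  0.10648168]), 'moment': array([-0.03530218,  0.00787386, -0.06764186]), 'opening': 85.3952161446155}
scene [ 462.94579916 -731.13738438  784.97769206] [[0.98, -0.13, 0.15], [-0.19, -0.66, 0.73], [0.0, -0.75, -0.67]] [[368.9505210984835, 0.0, 320.0214515709669], [0.0, 368.9505210984835, 201.1097886636571], [0.0, 0.0, 1.0]]
top [ 479.55440281  -31.79029799 1137.42490906] [[0.02, -0.99, 0.11], [-1.0, -0.02, 0.01], [-0.01, -0.11, -0.99]] [[454.10577358203034, 0.0, 319.58161520761126], [0.0, 454.10577358203034, 196.84009564536095], [0.0, 0.0, 1.0]]
wrist [184.77561289 600.55986644 373.04335576] [[0.41, 0.87, 0.28], [0.91, -0.39, -0.13], [-0.0, 0.3, -0.95]] [[290.0390461025876, 0.0, 321.8901364826245], [0.0, 290.0390461025876, 199.22734664095003], [0.0, 0.0, 1.0]]
```

```bash
nproc
```

```text
4
```

View pics/scene0.png

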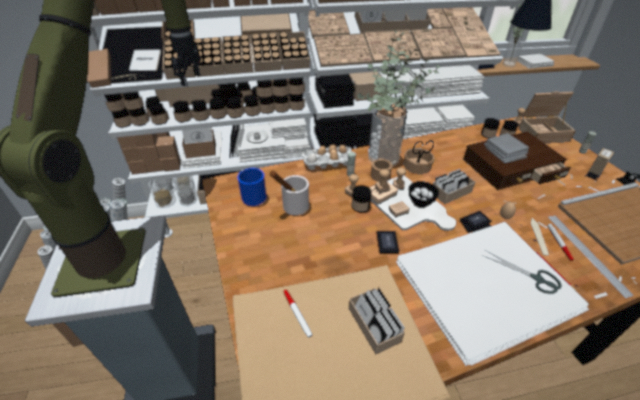

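View pics/top0.png

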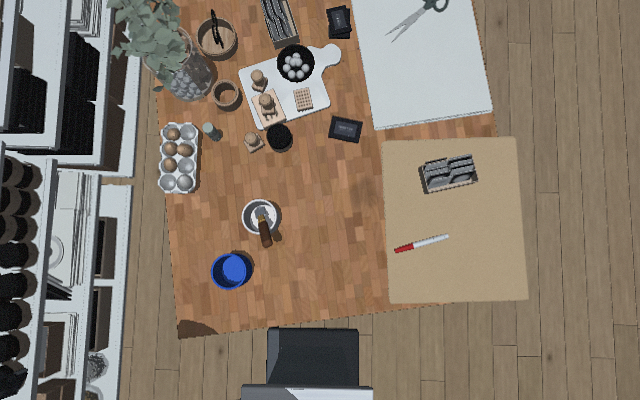

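The white crock with a wooden handle sticking out is at scene (296,195) and top (261,217). The blue look-alike is at scene (252,187) and top (231,270). Long objects that could pass for the knife are the red/white pen at scene (297,312) and top (421,243), and the red-handled cutter at scene (558,240). I choose the dark handle in the white crock and will check it in a close crop.

```bash
python3 - <<'E'
import cv2,numpy as np
a=cv2.imread('pics/scene0.png')[155:225,225:385];b=cv2.imread('pics/top0.png')[185:255,200:360]
cv2.imwrite('pics/crop0.png',cv2.resize(np.vstack([a,b]),None,fx=4,fy=4,interpolation=cv2.INTER_CUBIC))
E
```

```text
(no output)
```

View pics/crop0.png

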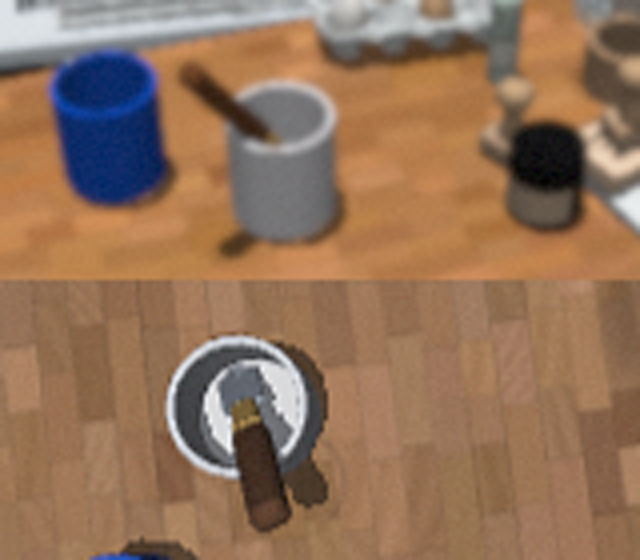

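View pics/wrist0.png

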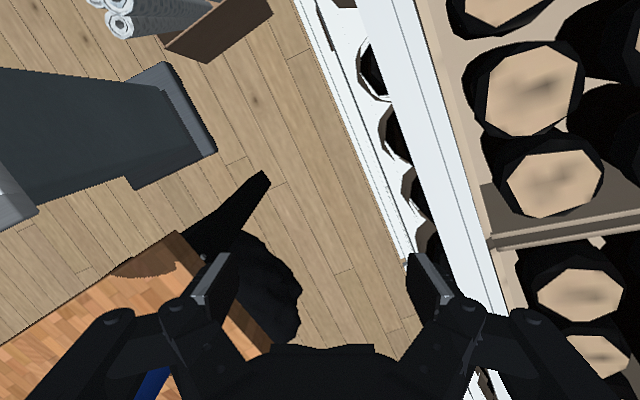

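The crop confirms it: a dark wooden handle with a brass ferrule leans out of the white crock, with the butt at top (267,245) and scene (272,173). Next I measure the rim circle and the handle.

```bash
cat > m0.py <<'E'
from h import *
dt=grab('top');ds=grab('scene')
f=dt['frame']; hsv=cv2.cvtColor(f,cv2.COLOR_RGB2HSV)
# rim: low saturation pixels near
roi=np.zeros(f.shape[:2],np.uint8);roi[190:250,230:290]=1
m=((hsv[...,1]<60)&(roi>0)).astype(np.uint8)
c=max(cv2.findContours(m,cv2.RETR_EXTERNAL,cv2.CHAIN_APPROX_NONE)[0],key=cv2.contourArea)
h=cv2.convexHull(c).reshape(-1,2)
P=plane(dt,h,95.)
A=np.c_[2*P[:,:2],np.ones(len(P))];s=np.linalg.lstsq(A,(P[:,:2]**2).sum(1),rcond=None)[0]
print('rim c',s[:2],'r',np.sqrt(s[2]+s[0]**2+s[1]**2), cv2.minAreaRect(h.astype(np.float32)))
# dark handle masks
def dark(d,box):
    g=cv2.cvtColor(d['frame'],cv2.COLOR_RGB2HSV);x0,y0,x1,y1=box
    m=np.zeros(g.shape[:2],np.uint8);s=g[y0:y1,x0:x1]
    m[y0:y1,x0:x1]=(s[...,2]<105)&(s[...,1]>90);return m
for d,b in((dt,(250,215,275,255)),(ds,(265,160,300,195))):
    m=dark(d,b);n,l,st,ce=cv2.connectedComponentsWithStats(m);i=1+np.argmax(st[1:,4])
    ys,xs=np.where(l==i);r=cv2.minAreaRect(np.c_[xs,ys].astype(np.float32));print(st[i],r,cv2.boxPoints(r).round(1).tolist())
E
python3 m0.py
```

```text
rim c [549.42741933 112.65822141] r 43.34696877096162 ((260.0, 216.5), (35.0, 38.0), 90.0)
[259 221  16  27 273] ((266.8799743652344, 233.65997314453125), (26.4457950592041, 14.566400527954102), 81.8698959350586) [[257.79998779296875, 221.60000610351562], [272.20001220703125, 219.5], [276.0, 245.6999969482422], [261.5, 247.8000030517578]]
[271 173  21  17 104] ((281.1357727050781, 181.3506622314453), (24.888891220092773, 5.045044422149658), 42.27368927001953) [[270.20001220703125, 174.8000030517578], [273.6000061035156, 171.10000610351562], [292.0, 187.89999389648438], [288.6000061035156, 191.60000610351562]]
```

```bash
python3 - <<'E'
import cv2,numpy as np
a=cv2.imread('pics/scene0.png')[160:220,260:320];b=cv2.imread('pics/top0.png')[192:252,235:295]
cv2.imwrite('pics/crop1.png',cv2.resize(np.hstack([a,b]),None,fx=6.5,fy=6.5,interpolation=cv2.INTER_NEAREST))
E
```

```text
(no output)
```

View pics/crop1.png

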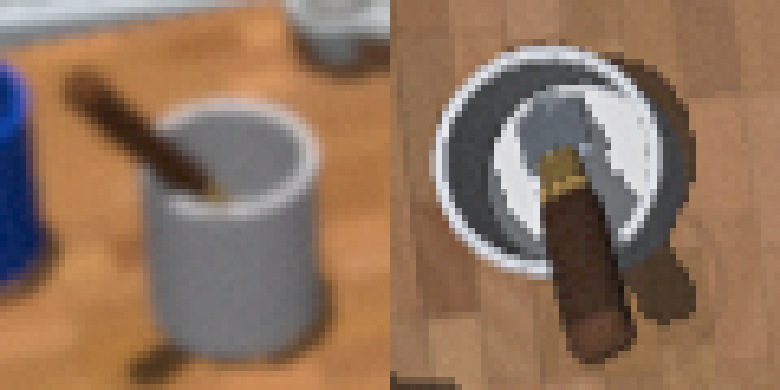

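```bash
cat > m1.py <<'E'
from h import *
dt=grab('top');ds=grab('scene')
c=plane(dt,[[258.7,216.1],[241.4,216.1],[276,216.1]],95.);print('rim',c)
tp=lambda a,b:tri([(ray(dt,[a])[0],ray(dt,[a])[1][0]),(ray(ds,[b])[0],ray(ds,[b])[1][0])])
print('butt',tp((266.8,243.3),(273,173)))
print('h/f', tp((263,221.5),(291,189)))
print('scene rim pred',proj(ds,[c[0]]),proj(ds,[[c[0][0],c[0][1],0]]))
C=c[0]
for az in (-20,-15,-10,-5,0):
    a=np.radians(az+180);u=np.array([np.cos(a),np.sin(a),0]);L=np.radians(33)
    ax=np.sin(L)*u+np.cos(L)*np.array([0,0,1])
    # rim contact: handle face underside 9mm below axis at inner rim r=36,z=95
    n=np.cos(L)*u-np.sin(L)*np.array([0,0,1])
    pc=np.array([C[0],C[1],95])+36*u-9*n
    t=(6+1-pc[2])/ax[2];tip=pc+ax*t;b=tip+193*ax
    print(az,tip.round(),b.round(),proj(dt,[b,tip]).round(1).tolist(),proj(ds,[b]).round(1).tolist())
E
python3 m1.py
```

```text
rim [[551.211619   116.49424278  95.        ]
 [550.4623282  156.31123244  95.        ]
 [551.96241515  76.68201415  95.        ]]
butt (array([491.18747862,  87.23031078, 164.41147697]), [np.float64(2.49667580472653), np.float64(2.4966758047265962)])
h/f (array([541.09662989, 107.8161551 ,  82.14610118]), [np.float64(1.3867731151859013), np.float64(1.386773115185794)])
scene rim pred [[293.31604517 183.46799321]] [[294.67187526 207.02259923]]
-20 [581. 106.   7.] [482. 142. 169.] [[240.9, 245.8], [268.4, 206.7]] [[267.0, 160.8]]
-15 [582. 108.   7.] [480. 135. 169.] [[243.7, 246.7], [267.3, 206.4]] [[266.6, 162.1]]
-10 [583. 111.   7.] [479. 129. 169.] [[246.7, 247.4], [266.3, 206.1]] [[266.3, 163.4]]
-5 [583. 114.   7.] [478. 123. 169.] [[249.6, 247.9], [265.2, 206.0]] [[266.1, 164.8]]
0 [583. 116.   7.] [478. 116. 169.] [[252.6, 248.1], [264.1, 205.9]] [[266.2, 166.1]]
```

```bash
cat > kin.py <<'E'
import numpy as np
from scipy.spatial.transform import Rotation as R
al=np.radians([0,-90,90,90,90,90,-90]);A=[0,0,0,52.5,77.5,0,76];D=[267,0,293,0,342.5,0,97]
def fk(q,tool=0.,yaw=0.,z0=0.,roff=0.):
    T=np.eye(4);T[:3,:3]=R.from_euler('z',yaw).as_matrix();T[2,3]=z0
    for i in range(7):
        ca,sa,c,s=np.cos(al[i]),np.sin(al[i]),np.cos(q[i]),np.sin(q[i])
        T=T@np.array([[c,-s,0,A[i]],[s*ca,c*ca,-sa,-D[i]*sa],[s*sa,c*sa,ca,D[i]*ca],[0,0,0,1]])
    E=np.eye(4);E[:3,:3]=R.from_euler('z',roff).as_matrix();E[2,3]=tool
    return T@E
E
python3 - <<'E'
from kin import *
from h import *
o=arm.get_obs();T=fk(o['joint_positions'])
print(T.round(3));print(o['position'],R.from_quat(o['orientation']).as_matrix().round(3))
print(np.degrees(np.arctan2(T[1,3],T[0,3])),np.hypot(T[0,3],T[1,3]),np.hypot(*o['position'][:2]),np.degrees(np.arctan2(o['position'][1],o['position'][0])))
E
```

```text
[[ 4.10000e-01 -9.12000e-01 -3.00000e-03  1.82615e+02]
 [-9.12000e-01 -4.10000e-01  1.00000e-02 -5.86071e+02]
 [-1.10000e-02 -1.00000e-03 -1.00000e+00  2.06966e+02]
 [ 0.00000e+00  0.00000e+00  0.00000e+00  1.00000e+00]]
[256.98466578 569.6115493  231.13242709] [[-0.912  0.411 -0.   ]
 [ 0.411  0.912 -0.   ]
 [-0.    -0.    -1.   ]]
-72.69335016387069 613.8627577354646 624.8987402325432 65.71711495293012
```

>>> send_rows:
  translation:
    - [-0.41,-0.91,-0.2]
    - [-0.41,-0.91,-0.2]
    - [-0.41,-0.91,-0.2]
    - [-0.41,-0.91,-0.2]
    - [-0.41,-0.91,-0.2]
    - [-0.41,-0.91,-0.2]
    - [-0.97,-0.48,-0.2]
    - [-0.97,-0.48,-0.2]
    - [-0.97,-0.48,-0.2]
    - [-0.97,-0.48,-0.2]
  turn:
    - [0,0,0]
    - [0,0,0]
    - [0,0,0]
    - [0,0,0]
    - [0,0,0]
    - [0,0,0]
    - [0,0,0]
    - [0,0,0]
    - [0,0,0]
    - [0,0,0]
  gripper: -1

```text
t: 1.6
position: [396.1, 93.0, 333.5]
orientation: [0.206, 0.979, 0.003, 0.001]
ft_force: [1.2, 1.0, 0.4]
opening: 85.0
```

```bash
cat >> h.py <<'E'
def log():
    o=arm.get_obs()
    with open('log.txt','a') as f: f.write(repr([*o['joint_positions'],*o['position'],*o['orientation']])+'\n')
    M=R.from_quat(o['orientation']).as_matrix()
    print('t',round(o['t'],2),'p',o['position'].round(1),'q',o['joint_positions'].round(3).tolist(),'F',o['ft_force'].round(1),'open',round(o['opening'],1));print(M.round(3).tolist())
    return o,M
E
echo "[-1.11319332,0.69005807,-0.19451521,1.56640133,0.15729797,0.90249099,-0.21508514,256.98466578,569.6115493,231.13242709,0.210267332,0.977643434,-0.000972536504,-0.000140647143]">log.txt
python3 -c "
from h import *
log();grab('wrist','w1.png')"
```

```text
t 1.6 p [396.1  93.  333.5] q [-0.218, 0.257, -0.161, 2.023, 0.05, 0.86, 0.751] F [1.2 1.  0.4] open 85.0
[[-0.915, 0.402, 0.004], [0.402, 0.915, 0.005], [-0.002, 0.006, -1.0]]
```

View pics/w1.png

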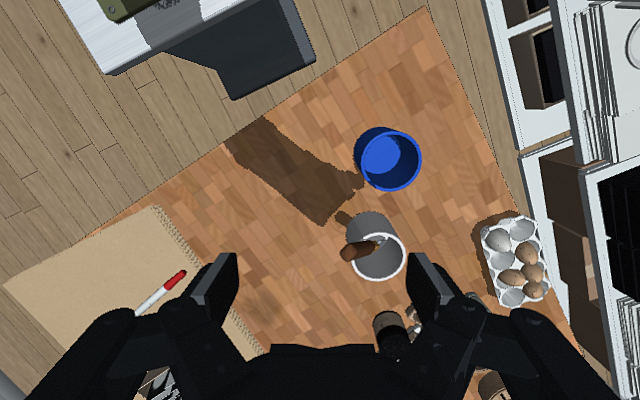

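```bash
cat > kin.py <<'E'
import numpy as np, itertools
from scipy.spatial.transform import Rotation as R
from scipy.optimize import least_squares
def Rz(a): return R.from_euler('z',a).as_matrix()
def Ry(a): return R.from_euler('y',a).as_matrix()
# p: h, L1,a1, L2,a2, L3,a3, roff
def fk(q,p,s):
    x=np.array
    M=Rz(s[0]*q[0]);t=M@x([0,0,p[0]])
    M=M@Ry(s[1]*q[1])@Rz(s[2]*q[2]);t=t+M@x([p[2],0,p[1]])
    M=M@Ry(s[3]*q[3])@Rz(s[4]*q[4]);t=t+M@x([p[4],0,p[3]])
    M=M@Ry(s[5]*q[5])@Rz(s[6]*q[6]+p[7]);t=t+M@x([p[6]*0,0,p[5]])
    return t,M
def load(): return np.array([eval(l) for l in open('log.txt')])
def fit(L=None):
    L=load() if L is None else L
    best=None
    for s in itertools.product([-1],[1],[1,-1],[1],[1,-1],[1],[1,-1]):
      for r0 in (0,np.pi/2,np.pi,-np.pi/2):
        def f(p):
            o=[]
            for l in L:
                t,M=fk(l[:7],p,s); o+=list(t-l[7:10])+list(200*(M-R.from_quat(l[10:]).as_matrix()).ravel())
            return np.array(o+list(.003*(p-p0)))
        p0=np.array([350,350,0,350,0,250,0,r0])
        k=least_squares(f,p0)
        if best is None or k.cost<best[0]: best=(k.cost,k.x,s,f(k.x))
    return best
E
python3 -c "
from kin import *
b=fit();print(b[0],b[1].round(2),b[2]);print(b[3].reshape(-1)[:24].round(1))"
```

```text
433.8611498923476 [-4.79199e+03  8.58890e+02 -1.43500e+02 -2.19028e+03 -3.07294e+03
 -5.00910e+02  0.00000e+00  1.57000e+00] (-1, 1, -1, 1, -1, 1, -1)
[ 2.7  0.1 -1.5 -0.  -0.   0.  -0.   0.  -0.  -0.  -0.   0.  -9.1 19.6
  1.5  0.   0.  -0.   0.  -0.   0.   0.   0.   0. ]
```

```bash
python3 - <<'E'
import cv2
a=cv2.imread('pics/w1.png')[200:290,325:415]
cv2.imwrite('pics/c2.png',cv2.resize(a,None,fx=6.5,fy=6.5,interpolation=cv2.INTER_NEAREST))
E
```

```text
(no output)
```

View pics/c2.png

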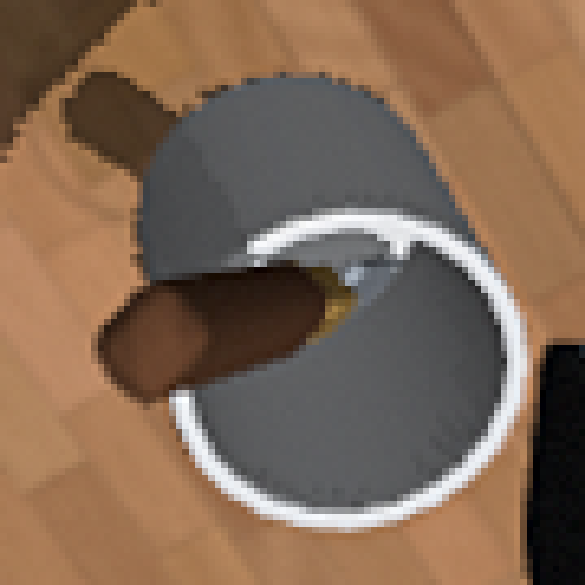

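```bash
python3 - <<'E'
from h import *
dt=grab('top');ds=grab('scene');dw=grab('wrist')
def T(**k):
    rs=[]
    for n,uv in k.items():
        o,v=ray({'t':dt,'s':ds,'w':dw}[n],[uv]);rs.append((o,v[0]))
    return tri(rs)
print(T(t=(266.8,243.3),s=(273,173),w=(348.3,251.8)))
print(T(t=(266.8,243.3),w=(348.3,251.8)))
print(T(t=(258.7,216.1),s=(296,183.3),w=(378.3,256.1)))
print(T(t=(258.7,216.1),w=(378.3,256.1)))
print(plane(dw,[(378.3,256.1)],95),plane(dw,[(348.3,251.8)],167),plane(dt,[(266.8,243.3)],167),plane(ds,[(273,173)],167),plane(ds,[(296,183.3)],95))
E
```

```text
(array([490.58062055,  85.99687386, 164.87886137]), [np.float64(2.268958733785052), np.float64(3.0831057793695344), np.float64(1.8578250758646468)])
(array([488.21609394,  85.95357204, 167.62767468]), [np.float64(1.0562059563449755), np.float64(1.0562059563449788)])
(array([554.25721077, 115.34843129,  93.94500735]), [np.float64(3.243157763374886), np.float64(5.00581726360009), np.float64(2.742345465896341)])
(array([550.70765629, 115.01543554,  96.47623948]), [np.float64(1.3151449482241337), np.float64(1.3151449482241273)])
[[551.07902092 113.74593287  95.        ]] [[488.04112128  84.941263   167.        ]] [[488.66780901  86.99557548 167.        ]] [[493.55515484  83.7506452  167.        ]] [[559.1329952  115.77312227  95.        ]]
```

>>> send_rows:
  translation:
    - [0,0,0]
    - [0,0,0]
    - [0,0,0]
    - [0,0,0]
    - [0,0,0]
    - [0,0,0]
    - [0,0,0]
    - [0,0,0]
    - [0,0,0]
  turn:
    - [0,0,-1]
    - [0,0,-1]
    - [0,0,-1]
    - [0,0,-1]
    - [0,0,-1]
    - [0,0,-1]
    - [0,0,-1]
    - [0,0,-1]
    - [0,0,-0.1]

```text
t: 2.92
position: [383.7, 107.7, 330.9]
orientation: [-0.243, 0.97, 0.004, -0.003]
ft_force: [0.3, -0.8, -0.5]
opening: 85.2
```

```bash
python3 -c "
from h import *
log()"
```

```text
t 2.92 p [383.7 107.7 330.9] q [-0.095, 0.265, -0.374, 2.033, 0.115, 0.868, 1.53] F [ 0.3 -0.8 -0.5] open 85.2
[[-0.882, -0.471, -0.007], [-0.471, 0.882, 0.006], [0.003, 0.009, -1.0]]
```

>>> send_rows:
  translation:
    - [-0.71,-0.29,0.28]
    - [-0.71,-0.29,0.28]
    - [-0.71,-0.29,0.28]
    - [-0.71,-0.29,0.28]
    - [-0.71,-0.29,0.28]
    - [0,0,0]
    - [0,0,0]
    - [0,0,0]
    - [0,0,0]
    - [0,0,0]
  turn:
    - [0,0,0.1]
    - [0,0,0.1]
    - [0,0,0.1]
    - [0,0,0.1]
    - [0,0,0.1]
    - [0,1,0]
    - [0,1,0]
    - [0,1,0]
    - [0,1,0]
    - [0,1,0]

```text
t: 4.18
position: [572.1, 135.9, 256.6]
orientation: [-0.211, 0.939, -0.055, -0.265]
ft_force: [0.3, 0.2, 0.3]
opening: 85.5
```

```bash
python3 -c "
from h import *
log()
from kin import *
b=fit();print(b[0],b[1].round(2),b[2])"
```

```text
t 4.17 p [572.1 135.9 256.6] q [-0.244, 0.921, -0.232, 1.094, 0.179, 1.695, 1.546] F [0.3 0.2 0.3] open 85.5
[[-0.771, -0.425, -0.474], [-0.367, 0.905, -0.215], [0.52, 0.008, -0.854]]
2453.95343183812 [-383.52  664.33  -84.84   58.22 -398.98  212.91   -0.      1.57] (-1, 1, -1, 1, -1, 1, -1)
```

```bash
cat > kin2.py <<'E'
from kin import *
S=(-1,1,-1,1,-1,1,-1)
def basis(q):
    M0=Rz(S[0]*q[0]);M1=M0@Ry(q[1])@Rz(-q[2]);M2=M1@Ry(q[3])@Rz(-q[4]);M3=M2@Ry(q[5])@Rz(-q[6]+np.pi/2)
    return M0,M1,M2,M3
# orientation known -> linear LSQ for offsets: base z; M0 xyz; M1 xyz...
def fitlin(lam=1e-3):
    L=load();A=[];b=[]
    for l in L:
        M0,M1,M2,M3=basis(l[:7]);q=l
        M1a=M0@Ry(l[1]);M2a=M1@Ry(l[3]);M3a=M2@Ry(l[5])
        A.append(np.c_[M0,M1,M2,M3[:,2:]] );b.append(l[7:10])
    A=np.vstack(A);b=np.hstack(b)
    p0=np.array([0,0,350,0,0,350,0,0,350,250.])
    x=p0+np.linalg.solve(A.T@A+lam*np.eye(10),A.T@(b-A@p0))
    return x,(A@x-b).reshape(-1,3)
if __name__=='__main__':
    for lam in(1e-1,1e-3,):
        x,r=fitlin(lam);print(x.round(1));print(r.round(1))
E
python3 kin2.py
```

```text
[ 16.4 -24.2 350.   17.9 -12.2 475.5   1.9 -15.2 346.5 251.3]
[[ -9.2 -23.2   5. ]
 [ 11.6  -0.4  -6.1]
 [ 10.9   1.9  -5.1]
 [ -0.7   6.5   6.2]]
[  1.5 -21.8 337.    1.3 -11.8 561.3  -3.7 -12.2 339.3 328.6]
[[-0.3 -0.6 -0. ]
 [ 0.3  0.1 -0.4]
 [ 0.2 -0.   0.3]
 [ 0.2  0.   0.1]]
```

```bash
cat > ik.py <<'E'
from kin2 import *
lo=np.array([-3.01,-0.46,-1.47,0.13,-1,0.04,-2.66]);hi=np.array([3.01,2.08,1.51,2.56,4.14,2.09,2.66])
X,_=fitlin(1e-3)
def FK(q):
    M0,M1,M2,M3=basis(q);return M0@X[:3]+M1@X[3:6]+M2@X[6:9]+M3[:,2]*X[9],M3
def ik(p,M,q0):
    best=None
    for k in range(6):
        s=np.clip(q0+(0 if k==0 else np.random.default_rng(k).normal(0,.4,7)),lo+.03,hi-.03)
        f=lambda q:np.r_[(FK(q)[0]-p)/100,2*(FK(q)[1]-M).ravel(),.002*(q-q0)]
        r=least_squares(f,s,bounds=(lo+.02,hi-.02))
        if best is None or r.cost<best[0]: best=(r.cost,r.x)
    q=best[1];return q,np.linalg.norm(FK(q)[0]-p),np.degrees(R.from_matrix(M.T@FK(q)[1]).magnitude())
def tool(az,th):
    """tool x azimuth az(deg) when down, tilted th deg toward x (z -> x)."""
    u=np.array([np.cos(np.radians(az)),np.sin(np.radians(az)),0]);zd=np.array([0,0,-1.]);y=np.cross(zd,u)
    t=np.radians(th);z=np.cos(t)*zd+np.sin(t)*u;return np.c_[np.cross(y,z),y,z]
E
python3 - <<'E'
from ik import *
q0=load()[-1][:7]
u=np.array([-.908,-.42,0])
for th in (30,40,45,50,55):
    M=tool(204.8,th);G=np.array([508.1,95.2,133.9])
    for back in(0,-100):
        for lift in (0,130):
            k=np.array([-.495,-.229,.839])*lift
            q,e,a=ik(G+(9+back)*M[:,2]+k,M,q0);print(th,back,lift,q.round(2),round(e,1),round(a,1))
E
```

```text
30 0 0 [-0.19  0.94 -0.23  1.52  0.22  1.24  1.49] 0.0 0.0
30 0 130 [-0.16  0.71 -0.25  1.68  0.19  1.3   1.51] 0.0 0.0
30 -100 0 [-0.21  0.9  -0.23  1.28  0.19  1.51  1.53] 0.0 0.0
30 -100 130 [-0.18  0.69 -0.25  1.41  0.16  1.59  1.55] 0.0 0.0
40 0 0 [-0.22  1.04 -0.21  1.36  0.21  1.47  1.51] 0.0 0.0
40 0 130 [-0.18  0.81 -0.23  1.56  0.18  1.5   1.52] 0.0 0.0
40 -100 0 [-0.25  1.04 -0.21  1.06  0.19  1.76  1.55] 0.0 0.0
40 -100 130 [-0.22  0.82 -0.22  1.25  0.17  1.79  1.55] 0.0 0.0
45 0 0 [-0.23  1.09 -0.21  1.29  0.2   1.58  1.52] 0.0 0.0
45 0 130 [-0.2   0.86 -0.22  1.5   0.18  1.59  1.52] 0.0 0.0
45 -100 0 [-0.26  1.11 -0.2   0.95  0.19  1.88  1.56] 0.0 0.0
45 -100 130 [-0.23  0.88 -0.21  1.17  0.17  1.89  1.55] 0.0 0.0
50 0 0 [-0.24  1.14 -0.2   1.21  0.2   1.69  1.52] 0.0 0.0
50 0 130 [-0.21  0.91 -0.21  1.45  0.18  1.68  1.52] 0.0 0.0
50 -100 0 [-0.28  1.19 -0.19  0.82  0.2   2.01  1.57] 0.0 0.0
50 -100 130 [-0.24  0.95 -0.2   1.1   0.17  1.98  1.56] 0.0 0.0
55 0 0 [-0.25  1.19 -0.19  1.14  0.19  1.79  1.53] 0.0 0.0
55 0 130 [-0.22  0.95 -0.2   1.4   0.18  1.77  1.52] 0.0 0.0
55 -100 0 [-0.41  1.26  0.26  0.76 -0.07  2.07  1.8 ] 4.8 1.1
55 -100 130 [-0.28  1.01 -0.14  1.03  0.15  2.07  1.59] 0.0 0.0
```

```bash
cat >> h.py <<'E'
def go(p,M,n=None):
    """constant body twist from measured pose to target: units per row"""
    o,M0=log()
    w=R.from_matrix(M0.T@M).as_rotvec(); dp=M0.T@(np.array(p)-o['position'])
    a=np.linalg.norm(w)
    W=np.array([[0,-w[2],w[1]],[w[2],0,-w[0]],[-w[1],w[0],0]])
    V=np.eye(3) if a<1e-6 else np.eye(3)+(1-np.cos(a))/a**2*W+(a-np.sin(a))/a**3*W@W
    v=np.linalg.solve(V,dp)/50; wu=np.degrees(w)/6
    if n is None: n=int(np.ceil(max(np.abs(v).max(),np.abs(wu).max(),np.linalg.norm(v)*.9)))
    print('world d',(np.array(p)-o['position']).round(1),'rows',n,'trans/row',(v/n).round(2),'turn/row',(wu/n).round(2))
E
python3 - <<'E'
from h import *
from ik import tool
M=tool(204.8,50);G=np.array([508.1,95.2,133.9])
print(G-70*M[:,2]);go(G-70*M[:,2],M,8)
E
```

```text
[556.77785251 117.69232558 178.89513268]
t 4.17 p [572.1 135.9 256.6] q [-0.244, 0.921, -0.232, 1.094, 0.179, 1.695, 1.546] F [0.3 0.2 0.3] open 85.5
[[-0.771, -0.425, -0.474], [-0.367, 0.905, -0.215], [0.52, 0.008, -0.854]]
world d [-15.4 -18.2 -77.7] rows 8 trans/row [-0.09 -0.03  0.18] turn/row [0.   0.39 0.01]
```

>>> send_rows:
  translation:
    - [-0.12,-0.04,0.24]
    - [-0.12,-0.04,0.24]
    - [-0.12,-0.04,0.24]
    - [-0.12,-0.04,0.24]
    - [-0.12,-0.04,0.24]
    - [-0.12,-0.04,0.24]
    - [0,0,0]
  turn:
    - [0,0.53,0.01]
    - [0,0.53,0.01]
    - [0,0.53,0.01]
    - [0,0.53,0.01]
    - [0,0.53,0.01]
    - [0,0.53,0.01]
    - [0,0,0]

```text
t: 5.05
position: [556.3, 128.0, 171.4]
orientation: [-0.197, 0.879, -0.094, -0.423]
ft_force: [-0.7, 0.4, 0.0]
opening: 85.3
```

```bash
python3 - <<'E'
from h import *
from ik import tool
M=tool(204.8,50);G=np.array([508.1,95.2,133.9])
go(G-70*M[:,2],M,1)
go(G+9*M[:,2],M,4)
d=grab('wrist','w3.png')
B=np.array([488.3,86,167.5]);k=np.array([.495,.229,-.839])
print(proj(d,[B,B+40*k,B+101*k,B+193*k,[551,115,95]]).round(0).tolist())
E
```

```text
t 5.05 p [556.3 128.  171.4] q [-0.288, 1.206, -0.188, 0.875, 0.189, 1.972, 1.56] F [-0.7  0.4  0. ] open 85.3
[[-0.564, -0.426, -0.707], [-0.266, 0.905, -0.333], [0.782, 0.001, -0.624]]
world d [  0.5 -10.3   7.5] rows 1 trans/row [ 0.17 -0.19 -0.03] turn/row [-0.05 -0.23  0.05]
t 5.05 p [556.3 128.  171.4] q [-0.288, 1.206, -0.188, 0.875, 0.189, 1.972, 1.56] F [-0.7  0.4  0. ] open 85.3
[[-0.564, -0.426, -0.707], [-0.266, 0.905, -0.333], [0.782, 0.001, -0.624]]
world d [-54.5 -35.7 -43.3] rows 4 trans/row [ 0.04 -0.05  0.39] turn/row [-0.01 -0.06  0.01]
[[310.0, 154.0], [310.0, 206.0], [311.0, 271.0], [312.0, 349.0], [310.0, 283.0]]
```

View pics/w3.png

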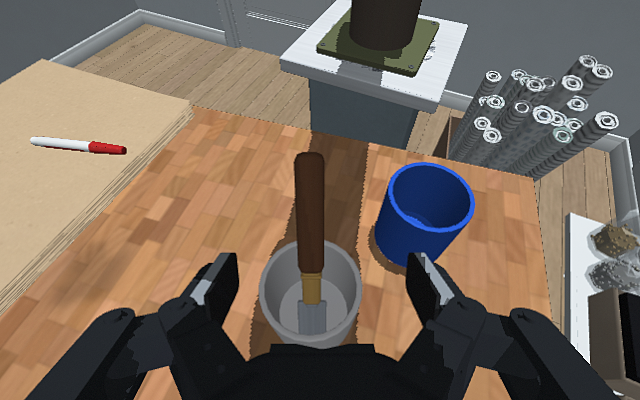

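>>> send_rows:
  translation:
    - [0.17,-0.19,0]
    - [0,0,0]
    - [0,0,0.4]
    - [0,0,0.4]
    - [0,0,0.4]
    - [0,0,0]
  turn:
    - [-0.05,-0.23,0.05]
    - [0,0,0]
    - [0,0,0]
    - [0,0,0]
    - [0,0,0]
    - [0,0,0]

```text
t: 5.85
position: [515.3, 103.3, 143.7]
orientation: [-0.196, 0.888, -0.089, -0.405]
ft_force: [0.0, -0.5, 1.1]
opening: 85.3
```

```bash
python3 - <<'E'
from h import *
from ik import tool
M=tool(204.8,50);G=np.array([508.1,95.2,133.9])
go(G+9*M[:,2],M,1)
d=grab('wrist','w4.png')
E
```

```text
t 5.85 p [515.3 103.3 143.7] q [-0.252, 1.134, -0.202, 1.143, 0.195, 1.742, 1.528] F [ 0.  -0.5  1.1] open 85.3
[[-0.594, -0.421, -0.685], [-0.276, 0.907, -0.318], [0.755, 0.0, -0.655]]
world d [-13.5 -11.  -15.6] rows 1 trans/row [-0.02 -0.09  0.46] turn/row [-0.01  0.16  0.02]
```

View pics/w4.png

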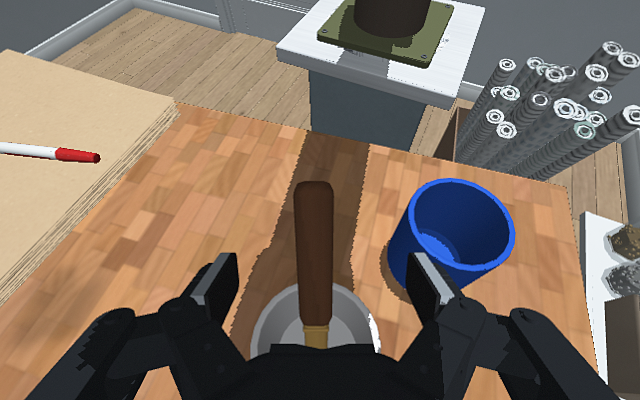

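>>> send_rows:
  translation:
    - [-0.02,-0.12,0.2]
    - [0,0,0.22]
    - [0,0,0.04]
    - [0,0,0]
  turn:
    - [0,0.16,0.02]
    - [0,0,0]
    - [0,0,0]
    - [0,0,0]

```text
t: 6.4
position: [504.3, 91.7, 127.8]
orientation: [-0.195, 0.886, -0.091, -0.411]
ft_force: [0.1, 0.2, -0.1]
opening: 85.3
```

```bash
python3 - <<'E'
from h import *
from ik import tool
M=tool(204.8,50);G=np.array([508.1,95.2,133.9])
go(G+9*M[:,2],M,1)
d=grab('wrist','w5.png')
B=np.array([488.3,86,167.5]);k=np.array([.495,.229,-.839])
print(proj(d,[B,B+40*k,B+101*k]).round(0).tolist())
E
```

```text
t 6.4 p [504.3  91.7 127.8] q [-0.241, 1.143, -0.2, 1.191, 0.203, 1.698, 1.525] F [ 0.1  0.2 -0.1] open 85.3
[[-0.587, -0.42, -0.692], [-0.27, 0.907, -0.322], [0.763, -0.002, -0.646]]
world d [-2.4  0.6  0.3] rows 1 trans/row [0.03 0.03 0.03] turn/row [-0.02  0.04 -0.01]
[[326.0, 192.0], [326.0, 262.0], [325.0, 344.0]]
```

View pics/w5.png

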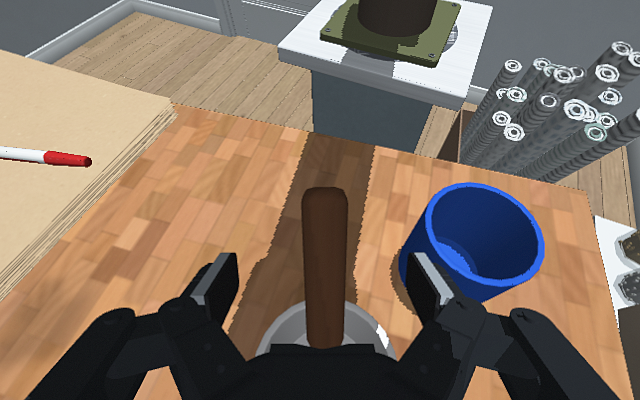

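>>> send_rows:
  translation:
    - [0,0,0]
    - [0,0,0]
    - [0,0,0]
    - [0,0,0]
    - [0,0,0]
    - [0,0,0]
    - [0,0,0]
    - [0,0,0]
  turn:
    - [0,0,0]
    - [0,0,0]
    - [0,0,0]
    - [0,0,0]
    - [0,0,0]
    - [0,0,0]
    - [0,0,0]
    - [0,0,0]
  gripper: 1

```text
t: 7.45
position: [505.0, 92.6, 128.2]
orientation: [-0.195, 0.887, -0.091, -0.41]
ft_force: [1.0, 0.6, 0.5]
opening: 20.2
```

```bash
python3 - <<'E'
from h import *
log()
d=grab('wrist','w6.png')
E
```

```text
t 7.45 p [505.   92.6 128.2] q [-0.241, 1.142, -0.2, 1.189, 0.202, 1.698, 1.525] F [1.  0.6 0.5] open 20.2
[[-0.588, -0.42, -0.691], [-0.271, 0.907, -0.321], [0.762, -0.001, -0.648]]
```

View pics/w6.png

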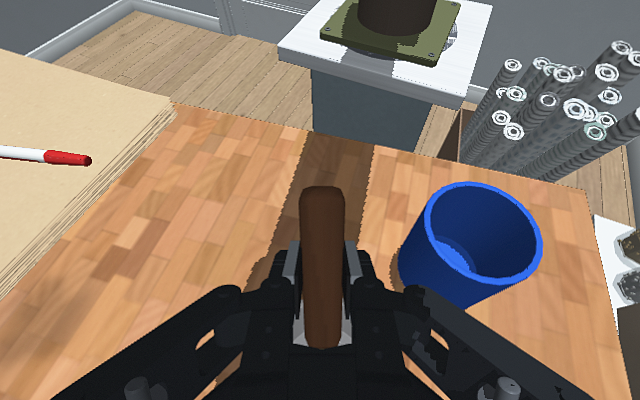

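>>> send_rows:
  translation:
    - [0.2,0,-0.03]
    - [0.4,0,-0.05]
    - [0.5,0,-0.07]
    - [0.5,0,-0.07]
    - [0.5,0,-0.07]
    - [0.5,0,-0.07]
    - [0.2,0,-0.05]
    - [0,0,0]
  turn:
    - [0,0,0]
    - [0,0,0]
    - [0,0,0]
    - [0,0,0]
    - [0,0,0]
    - [0,0,0]
    - [0,0,0]
    - [0,0,0]

```text
t: 8.5
position: [432.9, 58.5, 253.8]
orientation: [-0.195, 0.887, -0.092, -0.409]
ft_force: [0.6, 0.1, -0.5]
opening: 20.3
```

```bash
python3 - <<'E'
from h import *
log()
d=grab('scene','s7.png')
E
```

```text
t 8.5 p [432.9  58.5 253.8] q [-0.204, 0.88, -0.217, 1.45, 0.18, 1.7, 1.522] F [ 0.6  0.1 -0.5] open 20.3
[[-0.589, -0.42, -0.69], [-0.27, 0.907, -0.322], [0.762, -0.003, -0.648]]
```

View pics/s7.png

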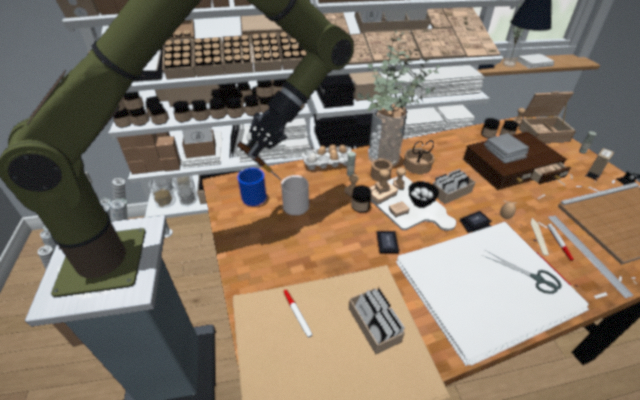

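```bash
python3 - <<'E'
from ik import *
print(X.round(1),_.round(1)) if False else None
x,r=fitlin(1e-3);print(x.round(1),np.abs(r).max())
q0=load()[-1][:7]
for az in(190,204):
    M=tool(az,-7);print('lay',az,*[a.round(2) for a in ik(np.array([500,-60,3.]),M,q0)])
    M=tool(az,25);print('g2',az,*[a.round(2) for a in ik(np.array([580,-46,5.]),M,q0)])
    M=tool(az,0);print('g2v',az,*[a.round(2) for a in ik(np.array([580,-46,5.]),M,q0)])
C=np.array([551,115,0])
for az in(180,191.8,204):
  for psi in(40,45,50,55,60):
    M=tool(az,-psi)
    for z in (130,230):
        print('stand',az,psi,z,*[a.round(2) for a in ik(np.r_[C[:2],z],M,q0)])
E
```

```text
[ -0.  -20.6 348.3   1.7 -17.5 562.4   1.8  -8.1 344.7 332.7] 0.5989880368633749
lay 190 [ 0.63  1.18 -1.02  2.17  1.67  0.87  0.24] 0.0 0.0
g2 190 [ 0.04  1.14 -0.17  1.36  0.23  1.1   1.54] 0.0 0.0
g2v 190 [ 0.06  0.97 -0.11  1.83  0.26  0.35  1.5 ] 0.0 0.0
lay 204 [ 0.63  1.16 -0.97  2.16  1.65  0.8   0.52] 0.0 0.0
g2 204 [ 0.01  1.13 -0.2   1.4   0.35  1.08  1.64] 0.0 0.0
g2v 204 [ 0.1   0.98 -0.17  1.83  0.4   0.37  1.62] 0.0 0.0
stand 180 40 130 [ 0.26  1.31 -1.45  2.48  2.06  1.72 -0.66] 0.0 0.0
stand 180 40 230 [ 0.32  0.98 -1.45  2.41  1.87  1.42 -0.61] 0.0 0.0
stand 180 45 130 [ 0.21  1.37 -1.45  2.54  2.13  1.88 -0.72] 0.28 0.05
stand 180 45 230 [ 0.27  1.02 -1.45  2.48  1.95  1.56 -0.72] 0.0 0.0
stand 180 50 130 [ 0.18  1.43 -1.45  2.54  2.19  1.99 -0.71] 11.21 1.9
stand 180 50 230 [ 0.22  1.08 -1.45  2.54  2.01  1.7  -0.79] 2.72 0.56
stand 180 55 130 [ 0.14  1.46 -1.4   2.54  2.27  2.07 -0.74] 21.65 3.39
stand 180 55 230 [ 0.18  1.12 -1.45  2.54  2.04  1.81 -0.8 ] 14.05 2.79
stand 180 60 130 [ 0.05  1.41 -1.19  2.54  2.35  2.07 -0.91] 31.26 4.44
stand 180 60 230 [ 0.14  
[... 779 characters left out ...]
 204 40 130 [ 0.51  1.31 -1.45  2.47  2.22  1.33 -0.14] 0.0 0.0
stand 204 40 230 [ 0.57  0.98 -1.45  2.4   2.03  1.02 -0.14] 0.0 0.0
stand 204 45 130 [ 0.51  1.38 -1.45  2.54  2.35  1.43 -0.18] 0.0 0.0
stand 204 45 230 [ 0.56  1.03 -1.45  2.48  2.19  1.12 -0.25] 0.0 0.0
stand 204 50 130 [ 0.53  1.39 -1.39  2.54  2.48  1.4  -0.2 ] 10.13 1.73
stand 204 50 230 [ 0.54  1.04 -1.37  2.54  2.37  1.16 -0.38] 1.9 0.39
stand 204 55 130 [ 0.55  1.42 -1.33  2.54  2.64  1.37 -0.21] 20.06 3.15
stand 204 55 230 [ 0.55  1.03 -1.28  2.54  2.53  1.12 -0.45] 12.95 2.56
stand 204 60 130 [ 0.59  1.48 -1.26  2.54  2.82  1.36 -0.2 ] 28.39 4.09
stand 204 60 230 [ 0.56  1.04 -1.2   2.54  2.7   1.11 -0.52] 23.58 4.48
```

```bash
cat > ex.py <<'E'
from ik import *
from concurrent.futures import ProcessPoolExecutor as P
q0=load()[-1][:7]
def f(a):
    az,th,p=a
    q,e,r=ik(np.array(p,float),tool(az,th),q0);return (az,th,q.round(2).tolist(),round(e,1),round(r,1))
if __name__=='__main__':
    J=[(az,-psi,(551,115,z)) for az in range(0,360,30) for psi in(55,65,75) for z in(130,)]
    with P(4) as ex: 
        for r in ex.map(f,J): print('stand',r)
E
python3 ex.py | grep -v xx
```

```text
stand (0, -55, [-0.37, 1.35, 0.61, 0.86, -0.56, 2.04, -1.43], np.float64(0.0), np.float64(0.0))
stand (0, -65, [-0.13, 1.35, -0.19, 0.78, -0.09, 2.07, -1.86], np.float64(12.4), np.float64(3.0))
stand (0, -75, [-0.09, 1.37, -0.26, 0.84, -0.08, 2.07, -1.91], np.float64(35.8), np.float64(8.6))
stand (30, -55, [-0.57, 1.36, 0.69, 0.9, -0.3, 1.94, -1.05], np.float64(0.0), np.float64(0.0))
stand (30, -65, [-0.49, 1.39, 0.4, 0.79, -0.08, 2.07, -1.21], np.float64(7.8), np.float64(1.9))
stand (30, -75, [-0.54, 1.42, 0.49, 0.85, -0.08, 2.07, -1.13], np.float64(30.0), np.float64(7.2))
stand (60, -55, [-0.82, 1.32, 0.79, 1.17, -0.12, 1.58, -0.72], np.float64(0.0), np.float64(0.0))
stand (60, -65, [-0.81, 1.41, 0.77, 1.04, -0.04, 1.74, -0.74], np.float64(0.0), np.float64(0.0))
stand (60, -75, [-0.79, 1.51, 0.77, 0.92, 0.04, 1.9, -0.74], np.float64(0.0), np.float64(0.0))
stand (90, -55, [-1.11, 1.33, 0.99, 1.55, -0.14, 1.06, -0.35], np.float64(0.0), np.float64(0.0))
stand (90, -65, [-1.13, 1.42, 0.99, 1.48, -0.04, 1.16, -0.45], np.float64(0.0), np.float64(0.0))
stand (90, -75, [-1.14, 1.51, 0.97, 
[... 1682 characters left out ...]
), np.float64(3.7))
stand (270, -75, [0.94, 1.66, -1.45, 1.92, 0.71, 0.54, 2.64], np.float64(19.3), np.float64(9.0))
stand (300, -55, [-0.08, 1.14, 0.42, 1.43, -0.98, 1.6, -1.86], np.float64(0.0), np.float64(0.0))
stand (300, -65, [-0.0, 1.22, 0.32, 1.35, -0.98, 1.72, -1.88], np.float64(0.0), np.float64(0.0))
stand (300, -75, [0.07, 1.3, 0.22, 1.26, -0.98, 1.82, -1.92], np.float64(0.0), np.float64(0.0))
stand (330, -55, [-0.24, 1.27, 0.57, 1.08, -0.81, 1.92, -1.69], np.float64(0.0), np.float64(0.0))
stand (330, -65, [-0.17, 1.36, 0.47, 0.93, -0.81, 2.07, -1.78], np.float64(0.0), np.float64(0.0))
stand (330, -75, [0.07, 1.43, -0.22, 0.78, -0.46, 2.07, -2.16], np.float64(0.0), np.float64(0.0))
```

```bash
cat > ex2.py <<'E'
from ex import *
if __name__=='__main__':
    J=[(az,th,(560,-50,5)) for az in (300,315,330,345,0,15,30) for th in(-7,0,10,15,20)]
    J+=[(az,-psi,(551,115,z)) for az in (300,310,320,330,340) for psi in(50,60) for z in(130,240)]
    q0[:]=[-.2,1.2,.3,1.3,-.5,1.2,-1.7]
    with P(4) as ex: 
        for r in ex.map(f,J): print(r)
E
python3 ex2.py | sed 's/np.float64//g'
```

```text
(300, -7, [-0.14, 1.03, 0.38, 1.81, -0.85, 0.59, -1.77], (0.0), (0.0))
(300, 0, [-0.2, 1.01, 0.38, 1.88, -0.86, 0.42, -1.79], (0.0), (0.0))
(300, 10, [-0.29, 1.0, 0.36, 1.98, -0.85, 0.19, -1.88], (0.0), (0.0))
(300, 15, [-0.34, 1.01, 0.36, 2.02, -0.84, 0.08, -1.94], (0.0), (0.0))
(300, 20, [-0.44, 1.04, 0.45, 2.02, -0.98, 0.06, -1.86], (2.7), (1.2))
(315, -7, [-0.13, 1.02, 0.34, 1.79, -0.71, 0.58, -1.65], (0.0), (0.0))
(315, 0, [-0.16, 0.99, 0.3, 1.88, -0.72, 0.38, -1.66], (0.0), (0.0))
(315, 10, [-0.2, 0.97, 0.22, 2.01, -0.67, 0.07, -1.77], (0.0), (0.0))
(315, 15, [-0.29, 0.99, 0.31, 2.02, -0.98, 0.06, -1.51], (5.0), (2.2))
(315, 20, [-0.38, 1.01, 0.39, 2.02, -0.98, 0.06, -1.58], (11.1), (4.8))
(330, -7, [-0.12, 1.02, 0.29, 1.77, -0.58, 0.57, -1.52], (0.0), (0.0))
(330, 0, [-0.12, 0.98, 0.22, 1.88, -0.58, 0.34, -1.53], (0.0), (0.0))
(330, 10, [-0.14, 0.96, 0.18, 2.02, -0.98, 0.06, -1.17], (1.3), (0.6))
(330, 15, [-0.21, 0.97, 0.24, 2.01, -0.98, 0.06, -1.21], (9.6), (4.2))
(330, 20, [-0.28, 0.98, 0.3, 2.01, -0.98, 0.06, -1.26], (17.5), (7.7))
(345, -7, [-0.11, 1.01, 0.24, 1.76, -0.45
[... 2064 characters left out ...]
 [-0.04, 1.23, 0.18, 1.12, -0.68, 1.77, -1.94], (0.0), (0.0))
(320, -60, [-0.04, 1.09, 0.2, 1.12, -0.69, 1.9, -2.02], (0.0), (0.0))
(330, -50, [-0.13, 1.17, 0.23, 1.14, -0.57, 1.69, -1.86], (0.0), (0.0))
(330, -50, [-0.14, 1.04, 0.25, 1.11, -0.57, 1.84, -1.92], (0.0), (0.0))
(330, -60, [-0.09, 1.27, 0.19, 1.0, -0.6, 1.88, -1.9], (0.0), (0.0))
(330, -60, [-0.09, 1.13, 0.2, 1.0, -0.61, 2.01, -1.96], (0.0), (0.0))
(340, -50, [-0.18, 1.2, 0.24, 1.06, -0.49, 1.77, -1.79], (0.0), (0.0))
(340, -50, [-0.19, 1.07, 0.25, 1.03, -0.49, 1.92, -1.84], (0.0), (0.0))
(340, -60, [-0.14, 1.31, 0.2, 0.89, -0.52, 1.97, -1.83], (0.0), (0.0))
(340, -60, [-0.09, 1.16, 0.06, 0.89, -0.45, 2.07, -1.97], (0.0), (0.0))
```

>>> send_rows:
  translation:
    - [0,0,0]
    - [0,0,0]
    - [0,0,0]
    - [0,0,0]
    - [0,0,0]
    - [0,0,0]
    - [0,0,0]
    - [0,0,0]
    - [0,0,0]
    - [0,0,0]
  turn:
    - [0,-0.95,0]
    - [0,-0.95,0]
    - [0,-0.95,0]
    - [0,-0.95,0]
    - [0,-0.95,0]
    - [0,-0.95,0]
    - [0,-0.95,0]
    - [0,-0.95,0]
    - [0,-0.95,0]
    - [0,-0.5,0]

```text
t: 9.8
position: [433.5, 60.3, 244.7]
orientation: [-0.216, 0.975, 0.012, 0.048]
ft_force: [-0.0, 0.2, -1.0]
opening: 20.5
```

```bash
python3 - <<'E'
from h import *
log()
d=grab('scene','s8.png');d=grab('top','t8.png')
E
```

```text
t 9.8 p [433.5  60.3 244.7] q [-0.002, 0.407, -0.319, 2.163, 0.227, 0.503, 1.522] F [-0.   0.2 -1. ] open 20.5
[[-0.902, -0.422, 0.088], [-0.42, 0.906, 0.043], [-0.098, 0.002, -0.995]]
```

View pics/s8.png

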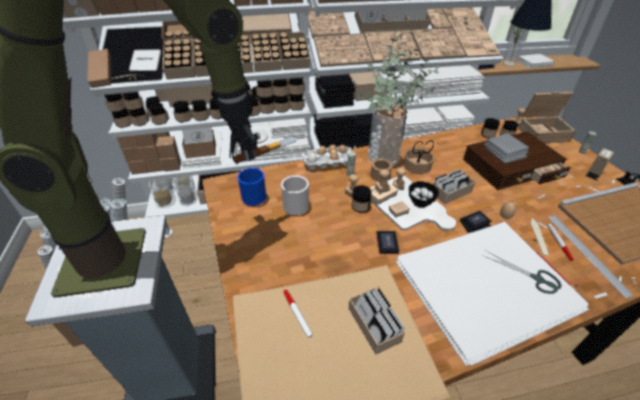

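>>> send_rows:
  translation:
    - [-0.41,-0.86,0.16]
    - [-0.41,-0.86,0.16]
    - [-0.41,-0.86,0.16]
    - [-0.41,-0.86,0.16]
    - [0,0,0]
    - [0,0,0]
    - [0,0,0]
    - [0,0,0]
    - [0,0,0]
    - [0,0,0]
  turn:
    - [0,0,0]
    - [0,0,0]
    - [0,0,0]
    - [0,0,0]
    - [0.1,0,1]
    - [0.1,0,1]
    - [0.1,0,1]
    - [0.1,0,1]
    - [0.1,0,1]
    - [0.1,0,1]

```text
t: 11.15
position: [591.4, -61.2, 210.2]
orientation: [0.106, 0.994, -0.005, 0.037]
ft_force: [0.5, 0.4, -0.6]
opening: 20.3
```

>>> send_rows:
  translation:
    - [0,0,0]
    - [0,0,0]
    - [0,0,0]
    - [0,0,0]
    - [0,0,0]
    - [0,0,0]
    - [0,0,0]
    - [0,0,0]
    - [0,0,0]
    - [0,0,0]
  turn:
    - [0.1,0,1]
    - [0.1,0,1]
    - [0.1,0,1]
    - [0.1,0,1]
    - [0.1,0,1]
    - [0.1,0,1]
    - [0.1,0,1]
    - [0.1,0,1]
    - [0.1,0,1]
    - [0.1,0,1]

```text
t: 12.4
position: [595.1, -52.7, 200.6]
orientation: [0.599, 0.799, -0.042, 0.02]
ft_force: [0.5, 1.0, -0.8]
opening: 20.3
```

```bash
python3 - <<'E'
from h import *
log()
E
```

```text
t 12.4 p [595.1 -52.7 200.6] q [-0.207, 0.714, 0.297, 1.689, -0.144, 0.782, 0.409] F [ 0.5  1.  -0.8] open 20.3
[[-0.281, 0.96, -0.018], [0.956, 0.278, -0.091], [-0.083, -0.043, -0.996]]
```

>>> send_rows:
  translation:
    - [0,0,-0.04]
    - [0,0,-0.04]
    - [0,0,-0.04]
    - [0,0,-0.04]
    - [0,0,-0.04]
    - [0,0,-0.04]
    - [0,0,-0.04]
    - [0,0,-0.04]
    - [0,0,-0.04]
    - [0,0,-0.04]
  turn:
    - [0.1,0,1]
    - [0.1,0,1]
    - [0.1,0,1]
    - [0.1,0,1]
    - [0.1,0,1]
    - [0.1,0,1]
    - [0.1,0,1]
    - [0.1,0,1]
    - [0.1,0,1]
    - [0.1,0,1]

```text
t: 13.65
position: [601.3, -38.3, 210.8]
orientation: [0.921, 0.382, -0.075, 0.003]
ft_force: [-0.4, 1.0, -2.4]
opening: 20.6
```

>>> send_rows:
  translation:
    - [0,0,-0.04]
    - [0,0,-0.04]
    - [0,0,-0.04]
    - [0,0,-0.04]
    - [0,0,-0.04]
    - [0,0,-0.04]
    - [0,0,-0.04]
    - [0,0,-0.04]
    - [0,0,-0.04]
    - [0,0,-0.04]
  turn:
    - [0.1,0,1]
    - [0.1,0,1]
    - [0.1,0,1]
    - [0.1,0,1]
    - [0.1,0,1]
    - [0.1,0,1]
    - [0.1,0,1]
    - [0.1,0,1]
    - [0.1,0,1]
    - [0.1,0,1]

```text
t: 14.9
position: [610.0, -23.8, 220.0]
orientation: [0.986, -0.138, -0.093, -0.006]
ft_force: [1.0, -0.6, 0.2]
opening: 20.6
```

```bash
python3 - <<'E'
from h import *
from ik import tool
go([605,-90,180],tool(310,-6.5),6)
E
```

```text
t 14.9 p [610.  -23.8 220. ] q [-0.408, 0.93, 0.877, 1.459, -0.681, 1.285, -1.265] F [ 1.  -0.6  0.2] open 20.6
[[0.945, -0.272, -0.181], [-0.27, -0.962, 0.038], [-0.185, 0.013, -0.983]]
world d [ -5.  -66.2 -40. ] rows 6 trans/row [0.13 0.2  0.12] turn/row [0.16 0.11 0.94]
```

>>> send_rows:
  translation:
    - [0.13,0.2,0.12]
    - [0.13,0.2,0.12]
    - [0.13,0.2,0.12]
    - [0.13,0.2,0.12]
    - [0.13,0.2,0.12]
    - [0.13,0.2,0.12]
    - [0,0,0]
  turn:
    - [0.16,0.11,0.94]
    - [0.16,0.11,0.94]
    - [0.16,0.11,0.94]
    - [0.16,0.11,0.94]
    - [0.16,0.11,0.94]
    - [0.16,0.11,0.94]
    - [0,0,0]

```text
t: 15.78
position: [612.3, -83.8, 169.7]
orientation: [0.905, -0.422, -0.056, -0.023]
ft_force: [-0.6, 0.1, -0.5]
opening: 20.5
```

```bash
python3 - <<'E'
from h import *
from ik import tool
go([605,-90,60],tool(310,-6.5),4)
ds=grab('scene','s9.png');dt=grab('top','t9.png');dw=grab('wrist','w9.png')
a=cv2.imread('pics/s9.png')[140:240,300:420];b=cv2.imread('pics/t9.png')[190:290,260:380]
cv2.imwrite('pics/c9.png',cv2.resize(np.vstack([a,b]),None,fx=3,fy=3))
E
```

```text
t 15.78 p [612.3 -83.8 169.7] q [-0.332, 0.999, 0.953, 1.578, -0.899, 1.178, -1.568] F [-0.6  0.1 -0.5] open 20.5
[[0.638, -0.765, -0.082], [-0.76, -0.644, 0.088], [-0.12, 0.006, -0.993]]
world d [  -7.3   -6.2 -109.7] rows 4 trans/row [0.06 0.05 0.55] turn/row [0.01 0.02 0.  ]
```

View pics/s9.png

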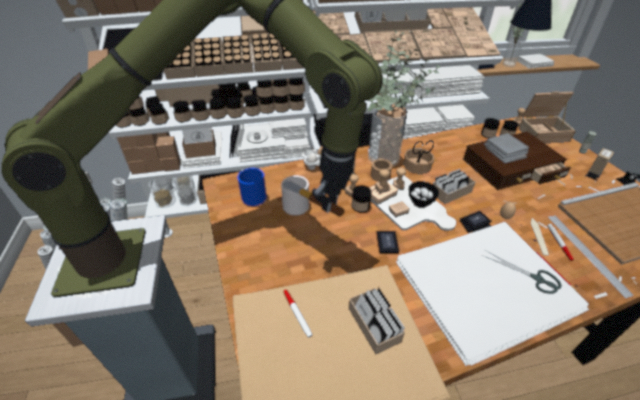

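View pics/w9.png

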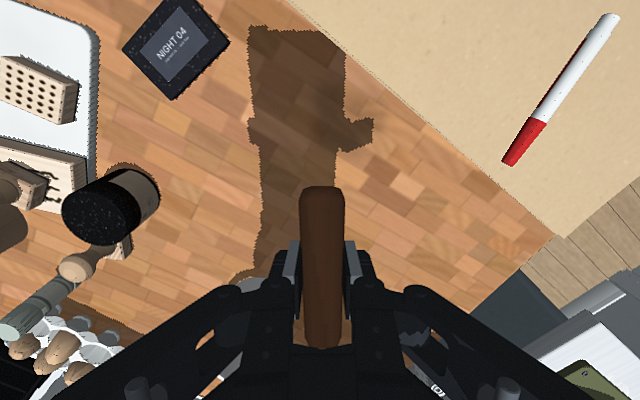

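View pics/t9.png

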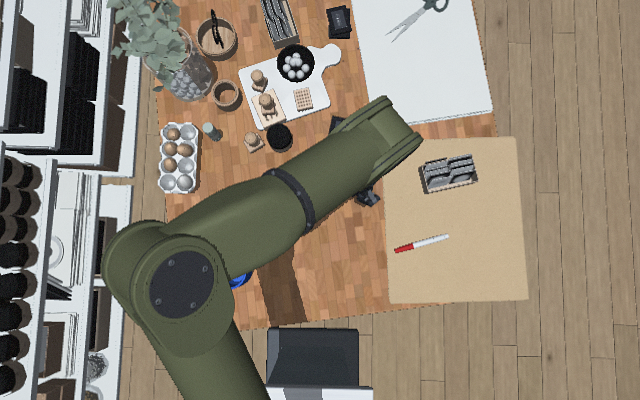

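```bash
cat > sim.py <<'E'
from ik import *
from scipy.spatial.transform import Slerp
def path(q,wps,n=25):
    q=np.clip(q,lo+.005,hi-.005);p0,M0=FK(q)
    for p,M in wps:
        sl=Slerp([0,1],R.from_matrix([M0,M]))
        worst=0
        for t in np.linspace(0,1,n+1)[1:]:
            pt=p0+t*(np.array(p)-p0);Mt=sl(t).as_matrix();qq=q
            f=lambda x:np.r_[(FK(x)[0]-pt)/100,2*(FK(x)[1]-Mt).ravel(),.03*(x-qq)]
            q=least_squares(f,q,bounds=(lo,hi)).x
            q=np.clip(q,lo+1e-4,hi-1e-4)
            worst=max(worst,np.linalg.norm(FK(q)[0]-pt))
        print(np.round(p).tolist(),q.round(2).tolist(),'err',round(worst,1),round(np.degrees(R.from_matrix(M.T@FK(q)[1]).magnitude()),1))
        p0,M0=np.array(p,float),M
    return q
E
python3 - <<'E'
from sim import *
q=load()[-1][:7]
print(np.abs(fitlin(1e-3)[1]).max())
for az in(310,325):
    u=tool(az,0)[:,0];G=np.array([605,-90,0.]);F=G-80*u
    for saz in (310,325):
      for psi in(60,70):
        print('---',az,saz,psi)
        M2=tool(saz,-psi)
        C=np.array([551,115,0.])
        path(q,[([605,-90,60],tool(az,-6.5)),([605,-90,3],tool(az,-6.5)),([605,-90,60],tool(az,-6.5)),(F+[0,0,60],tool(az,5)),(F+[0,0,4],tool(az,5)),(F+[0,0,120],tool(az,5)),(F+[0,0,260],tool(saz,-40)),(C+[0,0,260],M2),(C+[0,0,125],M2)])
E
```

```text
0.6408539805038629
--- 310 310 60
[605, -90, 60] [-0.27, 1.1, 0.8, 1.66, -1.0, 0.96, -1.47] err 0.0 0.0
[605, -90, 3] [-0.21, 1.15, 0.66, 1.66, -1.0, 0.83, -1.48] err 0.0 0.0
[605, -90, 60] [-0.24, 1.07, 0.72, 1.66, -0.93, 0.91, -1.53] err 0.0 0.0
[554.0, -29.0, 60.0] [-0.38, 0.93, 0.54, 1.98, -1.0, 0.43, -1.55] err 0.0 0.0
[554.0, -29.0, 4.0] [-0.27, 1.0, 0.34, 1.98, -1.0, 0.25, -1.55] err 0.0 0.0
[554.0, -29.0, 120.0] [-0.42, 0.84, 0.62, 1.96, -0.82, 0.53, -1.7] err 0.0 0.0
[554.0, -29.0, 260.0] [-0.02, 0.93, 0.52, 1.31, -0.68, 1.7, -1.83] err 0.0 0.0
[551.0, 115.0, 260.0] [-0.08, 1.05, 0.39, 1.26, -0.86, 1.87, -1.97] err 0.0 0.0
[551.0, 115.0, 125.0] [-0.07, 1.22, 0.36, 1.27, -0.88, 1.73, -1.85] err 0.0 0.0
--- 310 310 70
[605, -90, 60] [-0.27, 1.1, 0.8, 1.66, -1.0, 0.96, -1.47] err 0.0 0.0
[605, -90, 3] [-0.21, 1.15, 0.66, 1.66, -1.0, 0.83, -1.48] err 0.0 0.0
[605, -90, 60] [-0.24, 1.07, 0.72, 1.66, -0.93, 0.91, -1.53] err 0.0 0.0
[554.0, -29.0, 60.0] [-0.38, 0.93, 0.54, 1.98, -1.0, 0.43, -1.55] err 0.0 0.0
[554.0, -29.0, 4.0] [-0.27, 1.0, 0.34, 1.98, -1.0, 0.25, -1.55] err 0.0 0
[... 3830 characters left out ...]
325 325 70
[605, -90, 60] [-0.28, 1.11, 0.8, 1.64, -0.97, 0.97, -1.25] err 0.0 0.0
[605, -90, 3] [-0.25, 1.17, 0.71, 1.65, -1.0, 0.87, -1.23] err 0.0 0.0
[605, -90, 60] [-0.27, 1.09, 0.76, 1.64, -0.93, 0.94, -1.28] err 0.0 0.0
[539.0, -44.0, 60.0] [-0.28, 0.9, 0.43, 2.04, -1.0, 0.33, -1.24] err 0.0 0.0
[539.0, -44.0, 4.0] [-0.16, 0.97, 0.22, 2.03, -1.0, 0.15, -1.24] err 0.0 0.0
[539.0, -44.0, 120.0] [-0.35, 0.81, 0.54, 2.01, -0.83, 0.46, -1.39] err 0.0 0.0
[539.0, -44.0, 260.0] [-0.07, 0.96, 0.56, 1.25, -0.57, 1.77, -1.63] err 0.0 0.0
[551.0, 115.0, 260.0] [-0.02, 1.18, 0.11, 0.98, -0.69, 2.09, -2.06] err 0.0 0.0
[551.0, 115.0, 125.0] [-0.01, 1.36, 0.11, 0.94, -0.66, 1.97, -1.98] err 0.0 0.0
```

```bash
python3 - <<'E'
from h import *
from ik import tool
go([645,-98,60],tool(330,-6.5),4)
E
```

```text
t 15.93 p [613.5 -82.6 170.7] q [-0.333, 0.998, 0.952, 1.576, -0.899, 1.178, -1.568] F [-0.5  0.3 -0.7] open 20.5
[[0.641, -0.763, -0.08], [-0.758, -0.646, 0.088], [-0.119, 0.004, -0.993]]
world d [  31.5  -15.4 -110.7] rows 4 trans/row [ 0.23 -0.04  0.53] turn/row [-0.09  0.02 -0.82]
```

>>> send_rows:
  translation:
    - [0.23,-0.04,0.53]
    - [0.23,-0.04,0.53]
    - [0.23,-0.04,0.53]
    - [0.23,-0.04,0.53]
    - [0,0,0]
  turn:
    - [-0.09,0.02,-0.82]
    - [-0.09,0.02,-0.82]
    - [-0.09,0.02,-0.82]
    - [-0.09,0.02,-0.82]
    - [0,0,0]

```text
t: 16.55
position: [648.9, -94.0, 58.5]
orientation: [0.968, -0.246, -0.052, -0.015]
ft_force: [-0.6, 1.5, -1.0]
opening: 20.7
```

```bash
python3 - <<'E'
from h import *
from ik import tool
go([645,-98,14],tool(330,-6.5),2)
ds=grab('scene','s10.png');dw=grab('wrist','w10.png')
a=cv2.imread('pics/s10.png')[160:280,280:440]
cv2.imwrite('pics/c10.png',cv2.resize(a,None,fx=4.5,fy=4.5,interpolation=cv2.INTER_CUBIC))
E
```

```text
t 16.55 p [648.9 -94.   58.5] q [-0.258, 1.142, 0.791, 1.493, -0.91, 1.026, -1.249] F [-0.6  1.5 -1. ] open 20.7
[[0.874, -0.477, -0.094], [-0.474, -0.879, 0.056], [-0.109, -0.004, -0.994]]
world d [ -3.9  -4.  -44.5] rows 2 trans/row [0.03 0.05 0.44] turn/row [-0.01 -0.02  0.13]
```

View pics/c10.png

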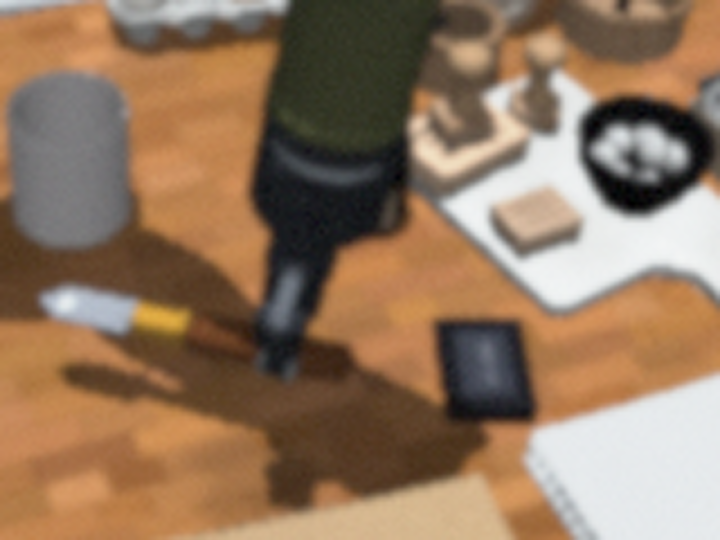

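```bash
python3 - <<'E'
from h import *
o,M=log()
ds=grab('scene')
g=o['position']-7*M[:,2]
h=M[:,0]*1;h[2]=0;h/=np.linalg.norm(h)
print('meas tip 291.1,226.7 butt 357.8,240')
for pit in(-8,-4,0,4,8):
    a=np.radians(pit);t=-h*np.cos(a)+np.array([0,0,np.sin(a)])
    P=[g+150*t,g-43*t,g];print(pit,proj(ds,P).round(1).tolist())
E
```

```text
t 16.65 p [649.7 -95.4  61.1] q [-0.258, 1.139, 0.794, 1.493, -0.91, 1.026, -1.25] F [-0.7 -0.4 -1. ] open 20.3
[[0.873, -0.479, -0.09], [-0.476, -0.878, 0.054], [-0.105, -0.004, -0.994]]
meas tip 291.1,226.7 butt 357.8,240
-8 [[290.0, 230.0], [358.4, 239.1], [342.4, 237.0]]
-4 [[289.4, 227.3], [358.4, 239.9], [342.4, 237.0]]
0 [[289.1, 224.6], [358.4, 240.7], [342.4, 237.0]]
4 [[289.0, 221.9], [358.3, 241.4], [342.4, 237.0]]
8 [[289.2, 219.2], [358.1, 242.2], [342.4, 237.0]]
```

```bash
python3 - <<'E'
from h import *
from ik import tool
go([645,-98,14],tool(330,-8.5),3)
E
```

```text
t 16.7 p [649.8 -95.9  61.7] q [-0.258, 1.138, 0.795, 1.494, -0.91, 1.025, -1.25] F [-0.3  0.1 -0.4] open 20.7
[[0.873, -0.479, -0.089], [-0.477, -0.878, 0.053], [-0.104, -0.004, -0.995]]
world d [ -4.8  -2.1 -47.7] rows 3 trans/row [0.02 0.03 0.32] turn/row [-0.   -0.14  0.08]
```

>>> send_rows:
  translation:
    - [0.02,0.03,0.32]
    - [0.02,0.03,0.32]
    - [0.02,0.03,0.3]
    - [0,0,0]
  turn:
    - [0,-0.14,0.08]
    - [0,-0.14,0.08]
    - [0,-0.14,0.08]
    - [0,0,0]

```text
t: 17.2
position: [645.5, -98.8, 13.3]
orientation: [0.963, -0.26, -0.072, -0.02]
ft_force: [0.9, -0.7, -1.4]
opening: 20.7
```

```bash
python3 - <<'E'
from h import *
o,M=log()
ds=grab('scene','s11.png')
a=cv2.imread('pics/s11.png')[160:280,280:440]
cv2.imwrite('pics/c11.png',cv2.resize(a,None,fx=4.5,fy=4.5,interpolation=cv2.INTER_CUBIC))
g=o['position']-7*M[:,2]
h=M[:,0]*1;h[2]=0;h/=np.linalg.norm(h)
for pit in(-4,0,4):
    a=np.radians(pit);t=-h*np.cos(a)+np.array([0,0,np.sin(a)])
    P=[g+150*t,g-43*t,g];print(pit,proj(ds,P).round(1).tolist())
E
```

```text
t 17.2 p [645.5 -98.8  13.3] q [-0.222, 1.209, 0.752, 1.461, -0.925, 1.019, -1.27] F [ 0.9 -0.7 -1.4] open 20.7
[[0.854, -0.504, -0.128], [-0.498, -0.864, 0.076], [-0.149, -0.001, -0.989]]
-4 [[289.7, 239.2], [355.9, 253.4], [340.5, 250.1]]
0 [[289.4, 236.6], [355.9, 254.2], [340.5, 250.1]]
4 [[289.3, 234.1], [355.8, 254.9], [340.5, 250.1]]
```

View pics/c11.png

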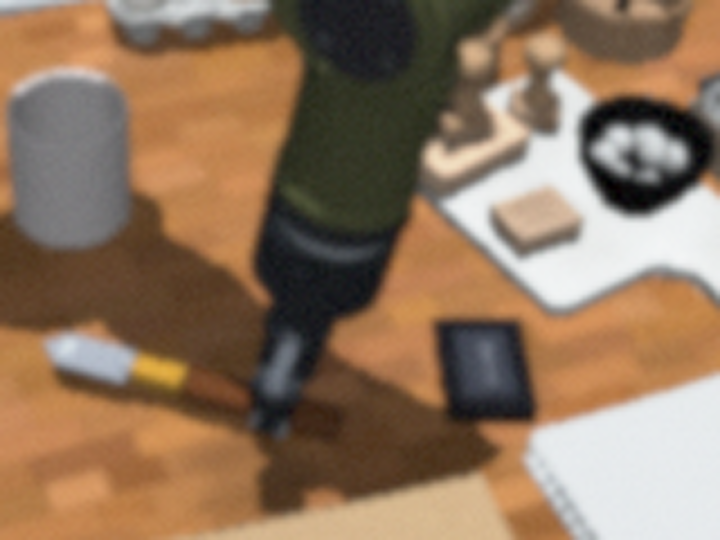

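>>> send_rows:
  translation:
    - [0,0,0.12]
    - [0,0,0.08]
    - [0,0,0]
  turn:
    - [0,0,0]
    - [0,0,0]
    - [0,0,0]

```text
t: 17.62
position: [645.1, -98.3, 4.4]
orientation: [0.963, -0.26, -0.071, -0.02]
ft_force: [0.9, 0.5, -0.2]
opening: 20.3
```

>>> send_rows:
  translation:
    - [0,0,0.05]
    - [0,0,0]
  turn:
    - [0,0,0]
    - [0,0,0]

```text
t: 17.88
position: [645.6, -98.4, 3.9]
orientation: [0.963, -0.26, -0.07, -0.02]
ft_force: [1.0, 0.5, -0.4]
opening: 20.4
```

```bash
python3 - <<'E'
from h import *
o,M=log()
ds=grab('scene','s12.png')
a=cv2.imread('pics/s12.png')[200:280,280:380]
cv2.imwrite('pics/c12.png',cv2.resize(a,None,fx=7,fy=7,interpolation=cv2.INTER_CUBIC))
E
```

```text
t 17.88 p [645.6 -98.4   3.9] q [-0.219, 1.217, 0.738, 1.466, -0.931, 0.996, -1.266] F [ 1.   0.5 -0.4] open 20.4
[[0.855, -0.504, -0.124], [-0.498, -0.864, 0.074], [-0.144, -0.002, -0.99]]
```

View pics/c12.png

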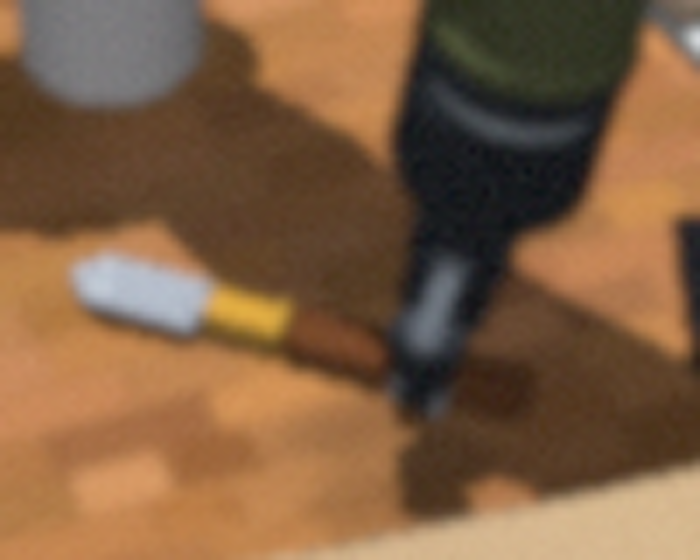

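>>> send_rows:
  translation:
    - [0,0,0.08]
    - [0,0,0.02]
  turn:
    - [0,0,0]
    - [0,0,0]

```text
t: 18.18
position: [645.6, -98.4, 3.5]
orientation: [0.963, -0.26, -0.069, -0.02]
ft_force: [-0.8, 0.5, 2.9]
opening: 19.9
```

>>> send_rows:
  translation:
    - [0,0,0]
    - [0,0,0]
    - [0,0,0]
    - [0,0,0]
  turn:
    - [0,0,0]
    - [0,0,0]
    - [0,0,0]
    - [0,0,0]
  gripper: 0

```text
t: 18.68
position: [645.6, -98.2, 2.8]
orientation: [0.963, -0.26, -0.069, -0.02]
ft_force: [-0.3, 0.0, 0.4]
opening: 42.6
```

>>> send_rows:
  translation:
    - [0,0,-0.2]
    - [0,0,-0.6]
    - [0,0,-0.8]
    - [0,0,-0.8]
    - [0,0,0]
  turn:
    - [0,0,0]
    - [0,0,0]
    - [0,0,0]
    - [0,0,0]
    - [0,0,0]

```text
t: 19.3
position: [661.0, -108.5, 127.0]
orientation: [0.963, -0.26, -0.069, -0.019]
ft_force: [-0.6, -1.4, -0.1]
opening: 42.7
```

```bash
python3 - <<'E'
from h import *
o,M=log()
ds=grab('scene','s13.png');grab('wrist','w13.png');grab('top','t13.png')
a=cv2.imread('pics/s13.png')[200:280,280:380]
cv2.imwrite('pics/c13.png',cv2.resize(a,None,fx=7,fy=7,interpolation=cv2.INTER_CUBIC))
E
```

```text
t 19.3 p [ 661.  -108.5  127. ] q [-0.225, 1.084, 0.828, 1.376, -0.814, 1.191, -1.355] F [-0.6 -1.4 -0.1] open 42.7
[[0.855, -0.504, -0.122], [-0.498, -0.864, 0.073], [-0.142, -0.002, -0.99]]
```

View pics/c13.png

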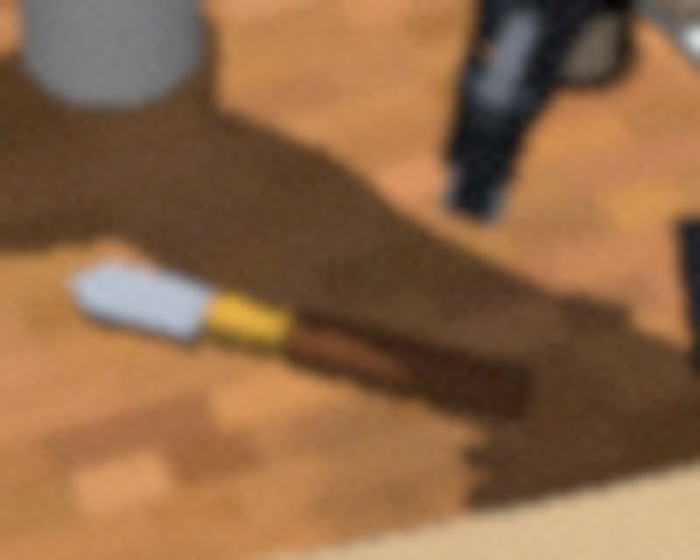

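View pics/w13.png

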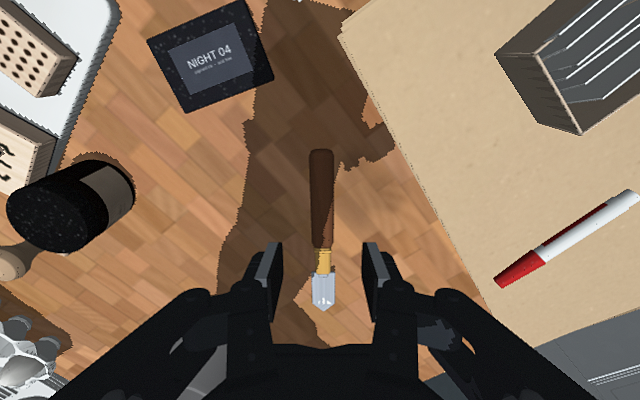

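View pics/t13.png

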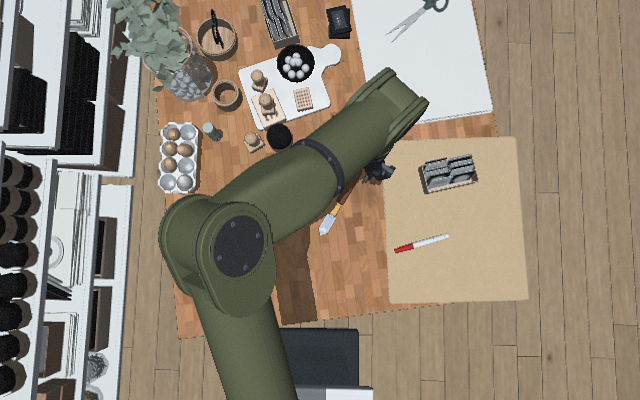

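The knife lies flat and released; in the wrist view the butt is at about (320,150), the ferrule at (324,250) to (324,275) and the tip at (324,311). Now I measure it.

```bash
python3 - <<'E'
from h import *
d=grab('wrist');f=d['frame'];cv2.imwrite('pics/c14.png',cv2.resize(cv2.cvtColor(f,cv2.COLOR_RGB2BGR)[140:320,290:360],None,fx=3.3,fy=3.3,interpolation=cv2.INTER_NEAREST))
hsv=cv2.cvtColor(f,cv2.COLOR_RGB2HSV)
roi=np.zeros(f.shape[:2],bool);roi[245:280,310:338]=1
m=roi&(hsv[...,0]>18)&(hsv[...,0]<32)&(hsv[...,1]>130)&(hsv[...,2]>110)
ys,xs=np.where(m);print('ferrule',len(xs),xs.min(),xs.max(),ys.min(),ys.max(),xs.mean(),ys.mean())
P=plane(d,[[321,151],[xs.mean(),ys.mean()],[324,311]],14.);print(P.round(1))
print(plane(d,[[324,311]],9),plane(d,[[321,149.5]],9))
E
```

```text
ferrule 324 315 330 248 272 323.81481481481484 260.2746913580247
[[ 680.1 -119.5   14. ]
 [ 579.5  -63.9   14. ]
 [ 517.5  -28.2   14. ]]
[[512.74561895 -25.49848458   9.        ]] [[ 679.9644711  -119.41126599    9.        ]]
```

View pics/c14.png

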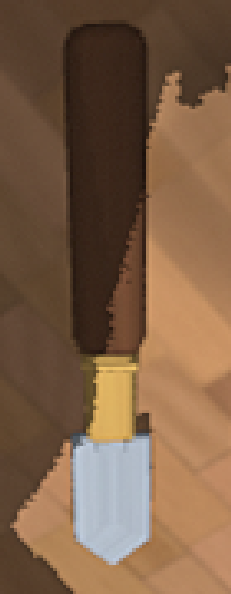

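```bash
python3 - <<'E'
from sim import *
q=np.array([-0.225, 1.084, 0.828, 1.376, -0.814, 1.191, -1.355])
F=np.array([680-.872*124,-119.5+.49*124,0]);C=np.array([551,115,0.]);print(F)
for saz in(310,320,330):
    u=tool(saz,0)[:,0]
    M2=tool(saz,-72);g=C+(16-124*np.sin(np.radians(15)))*u+[0,0,9+124*np.cos(np.radians(15))];t=g+6*M2[:,2];print(saz,t.round())
    path(q,[(F+[0,0,80],tool(330.7,3)),(F+[0,0,3],tool(330.7,3)),(F+[0,0,150],tool(330.7,3)),(F+[0,0,290],tool(saz,-50)),(t+[0,0,130],M2),(t,M2)])
E
```

```text
[571.872 -58.74    0.   ]
310 [537. 132. 127.]
[572.0, -59.0, 80.0] [-0.35, 0.94, 0.65, 1.91, -1.0, 0.59, -1.12] err 0.0 0.0
[572.0, -59.0, 3.0] [-0.21, 1.02, 0.39, 1.91, -1.0, 0.36, -1.13] err 0.0 0.0
[572.0, -59.0, 150.0] [-0.36, 0.82, 0.67, 1.87, -0.78, 0.67, -1.32] err 0.0 0.0
[572.0, -59.0, 290.0] [0.06, 1.05, 0.59, 1.07, -0.77, 2.02, -1.83] err 0.0 0.0
[537.0, 132.0, 257.0] [-0.1, 1.15, 0.44, 1.26, -0.97, 2.04, -1.9] err 0.0 0.0
[537.0, 132.0, 127.0] [-0.09, 1.33, 0.42, 1.22, -0.99, 1.93, -1.81] err 0.0 0.0
320 [534. 129. 127.]
[572.0, -59.0, 80.0] [-0.35, 0.94, 0.65, 1.91, -1.0, 0.59, -1.12] err 0.0 0.0
[572.0, -59.0, 3.0] [-0.21, 1.02, 0.39, 1.91, -1.0, 0.36, -1.13] err 0.0 0.0
[572.0, -59.0, 150.0] [-0.36, 0.82, 0.67, 1.87, -0.78, 0.67, -1.32] err 0.0 0.0
[572.0, -59.0, 290.0] [0.03, 1.09, 0.59, 0.97, -0.69, 2.08, -1.74] err 0.0 0.0
[534.0, 129.0, 257.0] [-0.09, 1.17, 0.33, 1.12, -0.84, 2.09, -1.94] err 0.0 0.0
[534.0, 129.0, 127.0] [-0.08, 1.35, 0.32, 1.08, -0.84, 1.98, -1.85] err 0.0 0.0
330 [532. 126. 127.]
[572.0, -59.0, 80.0] [-0.35, 0.94, 0.65, 1.91, -1.0, 0.59, -1.12] err 0.0 0.0
[572.0, -59.0, 3.0] [-0.21, 1.02, 0.39, 1.91, -1.0, 0.36, -1.13] err 0.0 0.0
[572.0, -59.0, 150.0] [-0.36, 0.82, 0.67, 1.87, -0.78, 0.67, -1.32] err 0.0 0.0
[572.0, -59.0, 290.0] [0.05, 1.08, 0.38, 0.88, -0.5, 2.09, -1.74] err 0.1 0.0
[532.0, 126.0, 257.0] [-0.02, 1.19, 0.01, 0.99, -0.6, 2.09, -2.07] err 0.0 0.0
[532.0, 126.0, 127.0] [-0.02, 1.36, 0.01, 0.95, -0.57, 1.98, -1.99] err 0.0 0.0
```

```bash
python3 - <<'E'
from h import *
from ik import tool
go([571.9,-58.7,60],tool(330.7,0),4)
E
```

```text
t 19.5 p [ 657.9 -105.9  121.6] q [-0.226, 1.089, 0.822, 1.381, -0.815, 1.191, -1.355] F [0.2 0.2 0.4] open 42.6
[[0.854, -0.504, -0.131], [-0.498, -0.864, 0.078], [-0.152, -0.001, -0.988]]
world d [-86.   47.2 -61.6] rows 4 trans/row [-0.47  0.01  0.34] turn/row [-0.01  0.36 -0.04]
```

>>> send_rows:
  translation:
    - [-0.47,0.01,0.3]
    - [-0.47,0.01,0.3]
    - [-0.47,0.01,0.3]
    - [-0.47,0.01,0.3]
    - [0,0,0]
  turn:
    - [-0.01,0.36,-0.04]
    - [-0.01,0.36,-0.04]
    - [-0.01,0.36,-0.04]
    - [-0.01,0.36,-0.04]
    - [0,0,0]

```text
t: 20.12
position: [562.8, -55.2, 63.2]
orientation: [0.968, -0.252, -0.005, 0.003]
ft_force: [0.2, 0.1, 0.5]
opening: 42.8
```

```bash
python3 - <<'E'
from h import *
from ik import tool
go([571.9,-58.7,25],tool(330.7,0),1)
d=grab('wrist','w15.png')
print(proj(d,[[680,-119.5,9],[571.9,-58.7,9],[512.7,-25.5,9]]).round().tolist())
E
```

```text
t 20.12 p [562.8 -55.2  63.2] q [-0.334, 0.981, 0.642, 1.881, -0.972, 0.642, -1.148] F [0.2 0.1 0.5] open 42.8
[[0.873, -0.487, -0.012], [-0.487, -0.873, -0.003], [-0.009, 0.008, -1.0]]
world d [  9.1  -3.5 -38.2] rows 1 trans/row [ 0.2  -0.03  0.76] turn/row [0.08 0.08 0.03]
[[317.0, 5.0], [317.0, 205.0], [318.0, 286.0]]
```

View pics/w15.png

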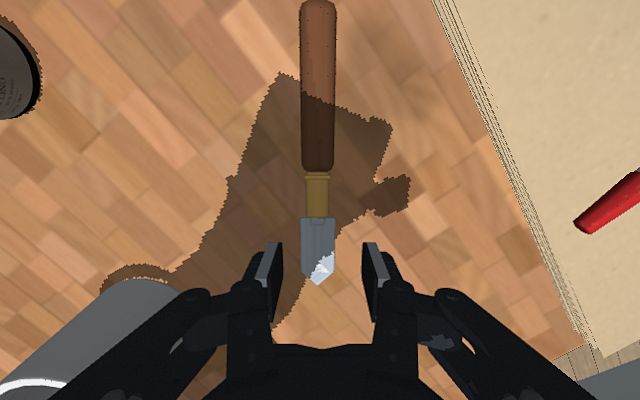

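>>> send_rows:
  translation:
    - [0.2,-0.03,0.4]
    - [0,0,0.5]
    - [0,0,0.2]
    - [0,0,0]
  turn:
    - [0.08,0.08,0.03]
    - [0,0,0]
    - [0,0,0]
    - [0,0,0]

```text
t: 20.68
position: [578.9, -63.6, 7.3]
orientation: [0.967, -0.253, 0.004, 0.002]
ft_force: [0.9, 0.5, -0.2]
opening: 42.4
```

```bash
python3 - <<'E'
from h import *
from ik import tool
go([571.9,-58.7,3],tool(330.7,0),1)
E
```

```text
t 20.68 p [578.9 -63.6   7.3] q [-0.239, 1.041, 0.483, 1.852, -0.977, 0.498, -1.151] F [ 0.9  0.5 -0.2] open 42.4
[[0.871, -0.49, 0.007], [-0.49, -0.871, -0.005], [0.009, 0.001, -1.0]]
world d [-7.   4.9 -4.3] rows 1 trans/row [-0.17 -0.02  0.09] turn/row [ 0.01 -0.09 -0.01]
```

>>> send_rows:
  translation:
    - [-0.14,-0.02,0.03]
    - [-0.03,0,0.08]
    - [0,0,0]
  turn:
    - [0,-0.05,0]
    - [0,0,0]
    - [0,0,0]

```text
t: 21.05
position: [572.6, -58.7, 2.8]
orientation: [0.967, -0.253, 0.003, 0.001]
ft_force: [-0.8, -0.7, -0.0]
opening: 42.7
```

```bash
python3 - <<'E'
from h import *
from ik import tool
go([571.9,-58.7,3],tool(330.7,0),1)
d=grab('wrist','w16.png')
E
```

```text
t 21.05 p [572.6 -58.7   2.8] q [-0.234, 1.039, 0.457, 1.869, -0.978, 0.471, -1.152] F [-0.8 -0.7 -0. ] open 42.7
[[0.872, -0.49, 0.005], [-0.49, -0.872, -0.004], [0.006, 0.001, -1.0]]
world d [-0.7 -0.   0.2] rows 1 trans/row [-0.01  0.01 -0.  ] turn/row [ 0.01 -0.06 -0.01]
```

View pics/w16.png

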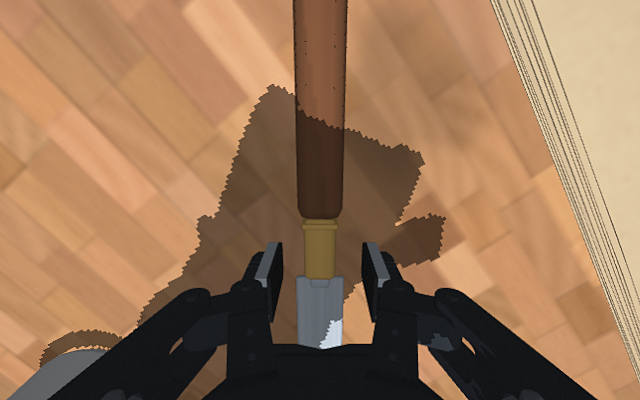

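>>> send_rows:
  translation:
    - [0,0,0]
    - [0,0,0]
    - [0,0,0]
    - [0,0,0]
    - [0,0,0]
    - [0,0,0]
  turn:
    - [0,0,0]
    - [0,0,0]
    - [0,0,0]
    - [0,0,0]
    - [0,0,0]
    - [0,0,0]
  gripper: 1

```text
t: 21.85
position: [572.8, -58.6, 3.1]
orientation: [0.967, -0.253, 0.003, 0.001]
ft_force: [-0.0, 0.3, -0.3]
opening: 14.2
```

```bash
python3 - <<'E'
from h import *
o,M=log()
d=grab('wrist','w17.png');print(proj(d,[o['position'],o['position']-9*M[:,2]]))
E
```

```text
t 21.85 p [572.8 -58.6   3.1] q [-0.235, 1.039, 0.457, 1.868, -0.978, 0.472, -1.152] F [-0.   0.3 -0.3] open 14.2
[[0.872, -0.49, 0.005], [-0.49, -0.872, -0.004], [0.006, 0.001, -1.0]]
[[319.50318202 254.55536879]
 [319.37810646 262.96605553]]
```

View pics/w17.png

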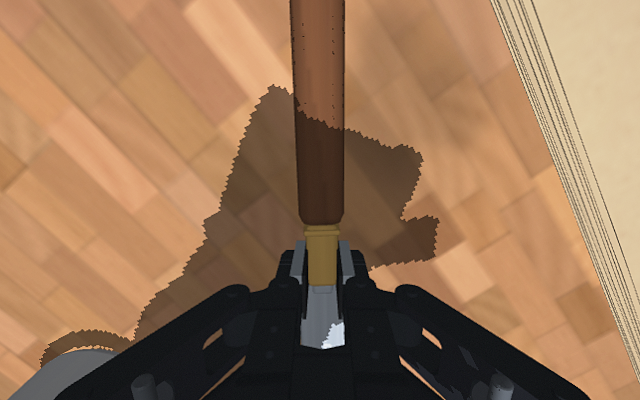

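>>> send_rows:
  translation:
    - [0,0,-0.3]
    - [0,0,-0.8]
    - [0,0,-0.8]
    - [0,0,-0.8]
    - [0,0,-0.8]
    - [0,0,-0.4]
  turn:
    - [0,0,0]
    - [0,0,0]
    - [0,0,0]
    - [0,0,0]
    - [0,0,0]
    - [0,0,0]

```text
t: 22.65
position: [570.4, -58.3, 207.6]
orientation: [0.967, -0.255, 0.002, 0.001]
ft_force: [-0.5, -0.2, -1.9]
opening: 14.1
```

```bash
python3 - <<'E'
from h import *
from ik import tool
go([575,-59,280],tool(320,-45),8)
E
```

```text
t 22.65 p [570.4 -58.3 207.6] q [-0.4, 0.777, 0.775, 1.783, -0.692, 0.872, -1.388] F [-0.5 -0.2 -1.9] open 14.1
[[0.87, -0.492, 0.004], [-0.492, -0.87, -0.003], [0.005, 0.001, -1.0]]
world d [ 4.6 -0.7 72.4] rows 8 trans/row [-0.06 -0.01 -0.18] turn/row [ 0.09 -0.94  0.21]
```

>>> send_rows:
  translation:
    - [-0.06,-0.01,-0.2]
    - [-0.06,-0.01,-0.2]
    - [-0.06,-0.01,-0.2]
    - [-0.06,-0.01,-0.2]
    - [-0.06,-0.01,-0.2]
    - [-0.06,-0.01,-0.2]
    - [-0.06,-0.01,-0.2]
    - [-0.06,-0.01,-0.2]
  turn:
    - [0.09,-0.94,0.21]
    - [0.09,-0.94,0.21]
    - [0.09,-0.94,0.21]
    - [0.09,-0.94,0.21]
    - [0.09,-0.94,0.21]
    - [0.09,-0.94,0.21]
    - [0.09,-0.94,0.21]
    - [0.09,-0.94,0.21]

```text
t: 23.65
position: [572.9, -58.9, 303.6]
orientation: [0.864, -0.32, -0.365, -0.134]
ft_force: [0.9, 0.3, -1.1]
opening: 14.0
```

```bash
python3 - <<'E'
from h import *
from ik import tool
go([555,80,290],tool(320,-66),8)
grab('scene','s18.png')
E
```

```text
t 23.65 p [572.9 -58.9 303.6] q [-0.003, 1.042, 0.647, 1.01, -0.694, 2.041, -1.725] F [ 0.9  0.3 -1.1] open 14.0
[[0.529, -0.65, -0.545], [-0.455, -0.76, 0.465], [-0.717, 0.002, -0.698]]
world d [-17.9 138.9 -13.6] rows 8 trans/row [-0.12 -0.24  0.23] turn/row [-0.01 -0.42 -0.01]
```

View pics/s18.png

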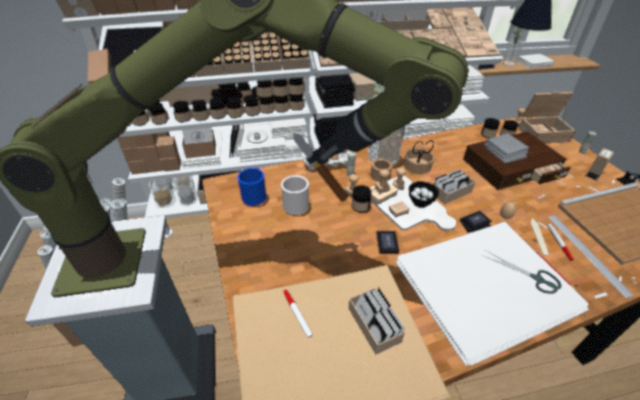

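```bash
python3 - <<'E'
from h import *
from ik import tool
from sim import path
o=arm.get_obs();q=o['joint_positions']
for az in(310,315,320):
    path(q,[([540,120,240],tool(az,-48)),([535,128,240],tool(az,-70)),([535,128,125],tool(az,-72))])
go([540,120,240],tool(315,-48),6)
E
```

```text
[540, 120, 240] [-0.25, 1.0, 0.64, 1.41, -0.9, 1.76, -1.83] err 0.0 0.0
[535, 128, 240] [-0.12, 1.16, 0.49, 1.28, -0.98, 2.02, -1.86] err 0.0 0.0
[535, 128, 125] [-0.09, 1.34, 0.45, 1.23, -1.0, 1.95, -1.78] err 0.0 0.0
[540, 120, 240] [-0.26, 1.02, 0.62, 1.36, -0.86, 1.79, -1.81] err 0.0 0.0
[535, 128, 240] [-0.13, 1.18, 0.48, 1.21, -0.93, 2.07, -1.85] err 0.0 0.0
[535, 128, 125] [-0.11, 1.36, 0.45, 1.16, -0.96, 1.99, -1.79] err 0.0 0.0
[540, 120, 240] [-0.27, 1.03, 0.61, 1.3, -0.81, 1.82, -1.79] err 0.0 0.0
[535, 128, 240] [-0.13, 1.19, 0.44, 1.14, -0.87, 2.09, -1.87] err 0.0 0.0
[535, 128, 125] [-0.11, 1.37, 0.41, 1.08, -0.89, 2.02, -1.81] err 0.0 0.0
t 23.7 p [572.8 -60.8 302.2] q [0.0, 1.046, 0.646, 1.007, -0.694, 2.044, -1.726] F [-2.7  0.4 -1.3] open 14.6
[[0.524, -0.653, -0.547], [-0.456, -0.758, 0.467], [-0.719, 0.005, -0.695]]
world d [-32.8 180.8 -62.2] rows 6 trans/row [-0.18 -0.37  0.5 ] turn/row [ 0.09 -0.06  0.08]
```

>>> send_rows:
  translation:
    - [-0.18,-0.37,0.5]
    - [-0.18,-0.37,0.5]
    - [-0.18,-0.37,0.5]
    - [-0.18,-0.37,0.5]
    - [-0.18,-0.37,0.5]
    - [-0.18,-0.37,0.5]
    - [0,0,0]
  turn:
    - [0.09,-0.06,0.08]
    - [0.09,-0.06,0.08]
    - [0.09,-0.06,0.08]
    - [0.09,-0.06,0.08]
    - [0.09,-0.06,0.08]
    - [0.09,-0.06,0.08]
    - [0,0,0]

```text
t: 24.58
position: [538.1, 121.4, 237.9]
orientation: [0.845, -0.355, -0.371, -0.15]
ft_force: [-0.2, 0.3, -0.7]
opening: 13.9
```

```bash
python3 - <<'E'
from h import *
from ik import tool
go([535,128,245],tool(315,-70),5)
E
```

```text
t 24.57 p [538.1 121.4 237.9] q [-0.271, 1.01, 0.628, 1.371, -0.856, 1.768, -1.817] F [-0.2  0.3 -0.7] open 13.9
[[0.474, -0.711, -0.52], [-0.488, -0.703, 0.517], [-0.733, 0.009, -0.68]]
world d [-3.1  6.6  7.1] rows 5 trans/row [-0.04 -0.01  0.01] turn/row [-0.   -0.76 -0.02]
```

>>> send_rows:
  translation:
    - [-0.04,-0.01,0]
    - [-0.04,-0.01,0]
    - [-0.04,-0.01,0]
    - [-0.04,-0.01,0]
    - [-0.04,-0.01,0]
    - [0,0,0]
  turn:
    - [0,-0.76,-0.02]
    - [0,-0.76,-0.02]
    - [0,-0.76,-0.02]
    - [0,-0.76,-0.02]
    - [0,-0.76,-0.02]
    - [0,0,0]

```text
t: 25.32
position: [536.7, 120.4, 249.4]
orientation: [0.759, -0.316, -0.526, -0.217]
ft_force: [0.0, -0.4, -1.3]
opening: 14.2
```

```bash
python3 - <<'E'
from h import *
o,M=log()
for n in('scene','top','wrist'): grab(n,n+'19.png')
a=cv2.imread('pics/scene19.png')[120:220,250:370]
cv2.imwrite('pics/c19.png',cv2.resize(a,None,fx=6,fy=6,interpolation=cv2.INTER_CUBIC))
E
```

```text
t 25.32 p [536.7 120.4 249.4] q [-0.109, 1.16, 0.447, 1.2, -0.906, 2.054, -1.884] F [ 0.  -0.4 -1.3] open 14.2
[[0.246, -0.708, -0.662], [-0.252, -0.706, 0.662], [-0.936, 0.004, -0.352]]
```

View pics/c19.png

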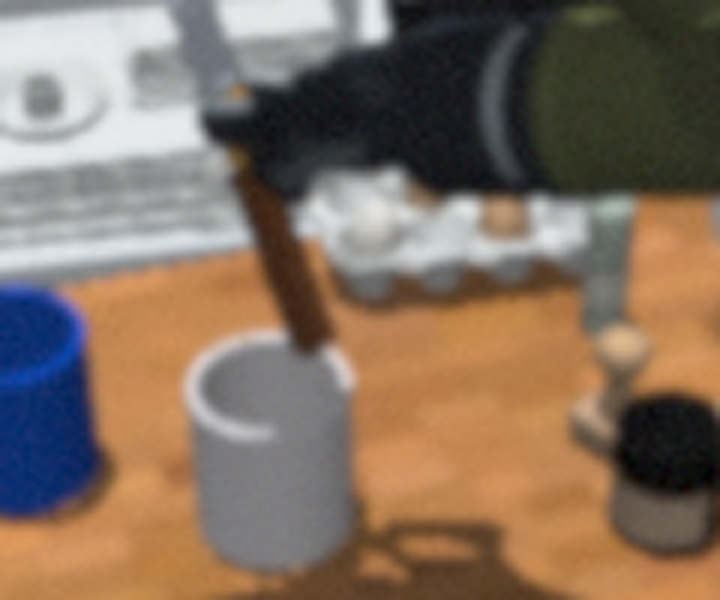

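View pics/wrist19.png

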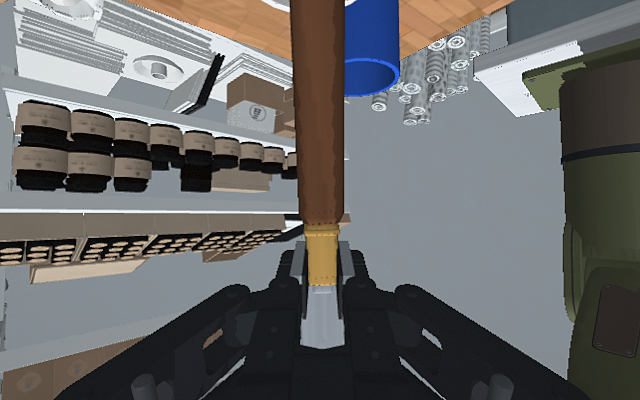

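View pics/top19.png

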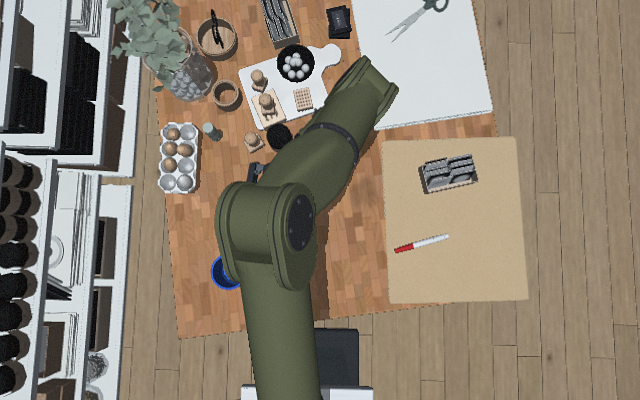

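```bash
python3 - <<'E'
from h import *
o,M=log();d=grab('scene')
k=o['position']-6*M[:,2]
b=k+123*M[:,0];print('butt',b.round(1),proj(d,[b,k+20*M[:,0],[551,115,95]]).round(1).tolist())
a=np.radians(0);
for da in(-5,0,5):
    x=M[:,0]*np.cos(np.radians(da))+M[:,2]*np.sin(np.radians(da));print(da,proj(d,[k+123*x,k+20*x]).round(1).tolist())
E
```

```text
t 25.48 p [536.9 121.7 250.9] q [-0.111, 1.157, 0.447, 1.2, -0.907, 2.055, -1.884] F [ 1.4  0.2 -1.1] open 14.3
[[0.249, -0.707, -0.662], [-0.251, -0.707, 0.661], [-0.935, 0.002, -0.354]]
butt [571.5  86.8 138. ] [[301.2, 177.3], [289.3, 144.6], [293.3, 183.8]]
-5 [[304.0, 177.4], [289.7, 144.5]]
0 [[301.2, 177.3], [289.3, 144.6]]
5 [[298.4, 177.0], [288.8, 144.5]]
```

```bash
cat > st.py <<'E'
from h import *
from ik import tool
C=np.array([553,115,0.])
def tgt(az,psi,b,zb):
    M=tool(az,-psi);u=tool(az,0)[:,0]
    B=C+b*u+[0,0,zb];return B-123*M[:,0]+6*M[:,2],M
def butt():
    o=arm.get_obs();M=R.from_quat(o['orientation']).as_matrix()
    return o['position']-6*M[:,2]+123*M[:,0]
E
python3 - <<'E'
from st import *
from sim import path
p,M=tgt(315,73.5,14,118);print(p)
path(arm.get_obs()['joint_positions'],[(p,M),tgt(315,73.5,14,10)])
go(p,M,3)
E
```

```text
[534.12957865 133.87042135 234.23073532]
[534.0, 134.0, 234.0] [-0.11, 1.21, 0.42, 1.19, -0.93, 2.07, -1.88] err 0.0 0.0
[534.0, 134.0, 126.0] [-0.1, 1.36, 0.4, 1.15, -0.95, 1.99, -1.82] err 0.0 0.0
t 25.52 p [536.9 122.  251. ] q [-0.112, 1.157, 0.447, 1.2, -0.907, 2.055, -1.884] F [-0.1 -0.8 -1.1] open 13.8
[[0.249, -0.707, -0.662], [-0.251, -0.707, 0.661], [-0.935, 0.001, -0.354]]
world d [ -2.7  11.9 -16.7] rows 3 trans/row [ 0.08 -0.04  0.1 ] turn/row [ 0.   -0.23 -0.  ]
```

>>> send_rows:
  translation:
    - [0.08,-0.04,0.1]
    - [0.08,-0.04,0.1]
    - [0.08,-0.04,0.1]
    - [0,0,0]
  turn:
    - [0,-0.23,0]
    - [0,-0.23,0]
    - [0,-0.23,0]
    - [0,0,0]

```text
t: 26.02
position: [533.4, 135.2, 233.9]
orientation: [0.74, -0.306, -0.554, -0.228]
ft_force: [0.9, -0.2, -1.4]
opening: 14.2
```

```bash
python3 - <<'E'
from st import *
p,M=tgt(315,73.5,14,118);go(p,M,1);print('butt',butt())
d=grab('scene','s20.png')
a=cv2.imread('pics/s20.png')[120:220,250:370]
cv2.imwrite('pics/c20.png',cv2.resize(a,None,fx=6,fy=6,interpolation=cv2.INTER_CUBIC))
print(proj(d,[butt()]))
E
```

```text
t 26.02 p [533.4 135.2 233.9] q [-0.098, 1.203, 0.386, 1.192, -0.919, 2.06, -1.898] F [ 0.9 -0.2 -1.4] open 14.2
[[0.199, -0.706, -0.68], [-0.2, -0.709, 0.677], [-0.959, 0.001, -0.282]]
world d [ 0.8 -1.4  0.4] rows 1 trans/row [ 0.    0.01 -0.03] turn/row [ 0.02  0.02 -0.  ]
butt [561.94175786 106.59072412 117.56026955]
[[297.22452807 179.04649719]]
```

View pics/c20.png

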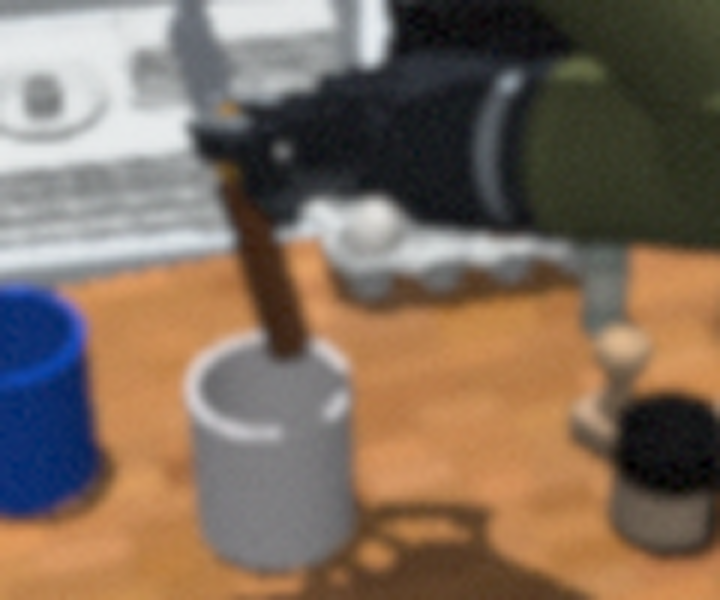

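>>> send_rows:
  translation:
    - [0.02,0,-0.08]
    - [0.38,0,0.11]
    - [0.38,0,0.11]
    - [0.2,0,0.06]
    - [0,0,0]
  turn:
    - [0,0,0]
    - [0,0,0]
    - [0,0,0]
    - [0,0,0]
    - [0,0,0]

```text
t: 26.7
position: [536.7, 131.2, 180.1]
orientation: [0.74, -0.307, -0.553, -0.228]
ft_force: [-0.7, 0.3, -0.8]
opening: 14.1
```

```bash
python3 - <<'E'
from st import *
p,M=tgt(315,73.5,18,20);go(p,M,4);print('butt',butt())
d=grab('scene','s21.png');d=grab('top','t21.png')
a=cv2.imread('pics/s21.png')[120:220,250:370]
cv2.imwrite('pics/c21.png',cv2.resize(a,None,fx=6,fy=6,interpolation=cv2.INTER_CUBIC))
E
```

```text
t 26.7 p [536.7 131.2 180.1] q [-0.083, 1.279, 0.367, 1.162, -0.915, 2.015, -1.87] F [-0.7  0.3 -0.8] open 14.1
[[0.199, -0.706, -0.679], [-0.201, -0.708, 0.677], [-0.959, 0.002, -0.283]]
world d [  0.2  -0.2 -43.9] rows 4 trans/row [ 0.21 -0.    0.06] turn/row [ 0.  0. -0.]
butt [565.32577385 102.40457028  63.88467528]
```

View pics/c21.png

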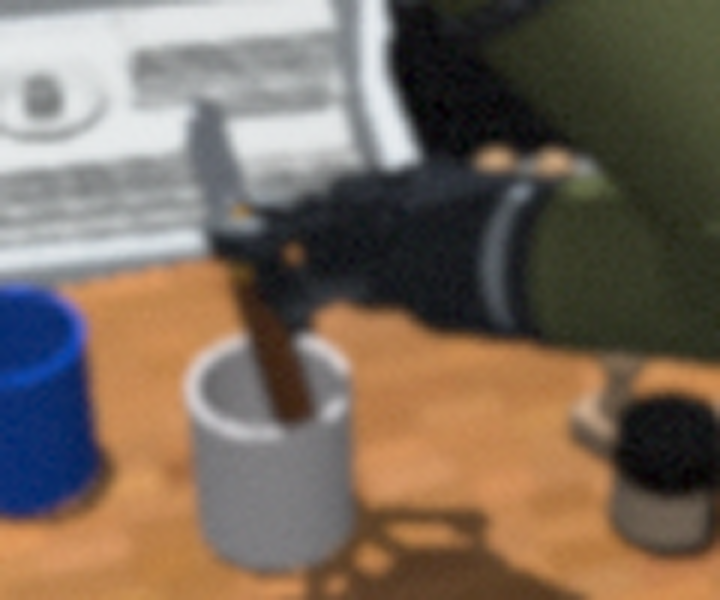

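>>> send_rows:
  translation:
    - [0.25,0,0.07]
    - [0.25,0,0.07]
    - [0.25,0,0.07]
    - [0.1,0,0.03]
    - [0,0,0]
  turn:
    - [0,0,0]
    - [0,0,0]
    - [0,0,0]
    - [0,0,0]
    - [0,0,0]

```text
t: 27.42
position: [537.7, 130.8, 134.3]
orientation: [0.741, -0.306, -0.552, -0.228]
ft_force: [0.1, 0.6, -0.7]
opening: 14.3
```

```bash
python3 - <<'E'
from st import *
p,M=tgt(315,73.5,18,8);go(p,M,2);print('butt',butt())
d=grab('scene','s22.png')
a=cv2.imread('pics/s22.png')[120:220,250:370]
cv2.imwrite('pics/c22.png',cv2.resize(a,None,fx=6,fy=6,interpolation=cv2.INTER_CUBIC))
E
```

```text
t 27.43 p [537.7 130.8 134.3] q [-0.077, 1.345, 0.358, 1.134, -0.919, 1.98, -1.847] F [ 0.1  0.6 -0.7] open 14.3
[[0.202, -0.706, -0.679], [-0.201, -0.708, 0.676], [-0.958, -0.0, -0.285]]
world d [ -0.8   0.3 -10.1] rows 2 trans/row [0.09 0.   0.04] turn/row [ 0.01 -0.01  0.  ]
butt [566.69314903 101.93673696  18.12228499]
```

View pics/c22.png

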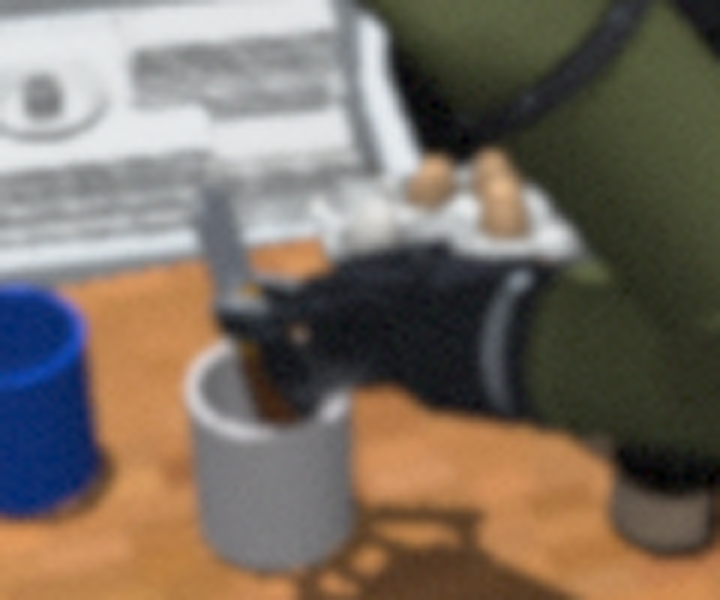

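>>> send_rows:
  translation:
    - [0.1,0,0.03]
    - [0.06,0,0.02]
    - [0,0,0]
  turn:
    - [0,0,0]
    - [0,0,0]
    - [0,0,0]

```text
t: 27.85
position: [538.1, 130.8, 126.3]
orientation: [0.741, -0.306, -0.552, -0.229]
ft_force: [-0.4, 0.2, -1.4]
opening: 14.0
```

```bash
python3 -c "
from st import *
log();print(butt())"
```

```text
t 27.85 p [538.1 130.8 126.3] q [-0.076, 1.357, 0.356, 1.127, -0.92, 1.974, -1.843] F [-0.4  0.2 -1.4] open 14.0
[[0.204, -0.706, -0.679], [-0.201, -0.708, 0.676], [-0.958, -0.001, -0.287]]
[567.21224121 102.01889072  10.17305641]
```

>>> send_rows:
  translation:
    - [0.05,0,0.01]
    - [0.05,0,0.01]
    - [0,0,0]
  turn:
    - [0,0,0]
    - [0,0,0]
    - [0,0,0]

```text
t: 28.22
position: [538.2, 131.0, 125.3]
orientation: [0.74, -0.304, -0.554, -0.23]
ft_force: [0.1, -1.1, 0.6]
opening: 14.0
```

>>> send_rows:
  translation:
    - [0,0,0]
    - [0,0,0]
    - [0,0,0]
    - [0,0,0]
    - [0,0,0]
  turn:
    - [0,0,0]
    - [0,0,0]
    - [0,0,0]
    - [0,0,0]
    - [0,0,0]
  gripper: 0

```text
t: 28.85
position: [538.3, 131.1, 124.5]
orientation: [0.74, -0.304, -0.554, -0.23]
ft_force: [-0.1, -0.3, -0.4]
opening: 42.8
```

```bash
python3 - <<'E'
from st import *
log()
d=grab('scene','s23.png');grab('wrist','w23.png')
a=cv2.imread('pics/s23.png')[120:220,250:370]
cv2.imwrite('pics/c23.png',cv2.resize(a,None,fx=6,fy=6,interpolation=cv2.INTER_CUBIC))
E
```

```text
t 28.85 p [538.3 131.1 124.5] q [-0.074, 1.362, 0.351, 1.122, -0.921, 1.976, -1.843] F [-0.1 -0.3 -0.4] open 42.8
[[0.202, -0.705, -0.68], [-0.195, -0.709, 0.677], [-0.96, -0.004, -0.281]]
```

View pics/c23.png

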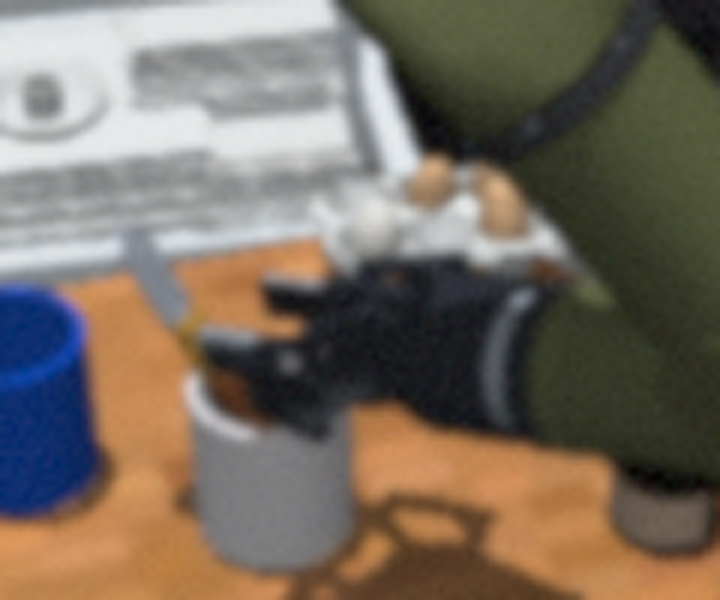

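View pics/w23.png

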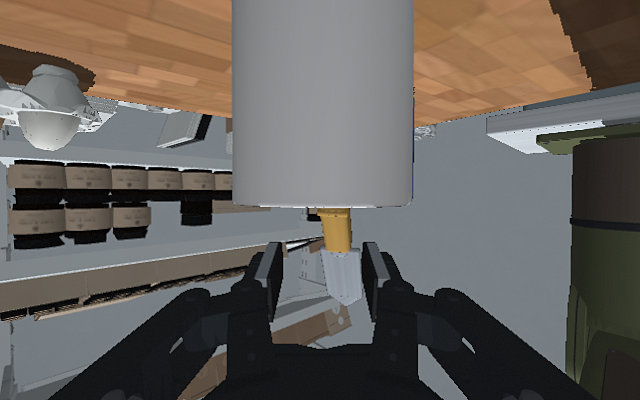

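>>> send_rows:
  translation:
    - [0,0,-0.3]
    - [-0.05,0,-0.6]
    - [-0.15,0,-0.8]
    - [-0.4,0,-0.8]
    - [-0.6,0,-0.6]
    - [-0.8,0,-0.3]
    - [-0.8,0,-0.3]
    - [0,0,0]
  turn:
    - [0,0,0]
    - [0,0,0]
    - [0,0,0]
    - [0,0,0]
    - [0,0,0]
    - [0,0,0]
    - [0,0,0]
    - [0,0,0]

```text
t: 29.95
position: [598.7, 65.2, 246.9]
orientation: [0.732, -0.285, -0.58, -0.216]
ft_force: [0.2, -0.1, -0.7]
opening: 42.9
```

```bash
python3 - <<'E'
from st import *
log()
d=grab('scene','s24.png');grab('top','t24.png')
a=cv2.imread('pics/s24.png')[120:220,250:370];b=cv2.imread('pics/t24.png')[170:270,220:340]
cv2.imwrite('pics/c24.png',cv2.resize(np.hstack([a,b]),None,fx=3.3,fy=3.3,interpolation=cv2.INTER_CUBIC))
E
```

```text
t 29.95 p [598.7  65.2 246.9] q [0.325, 1.396, -0.83, 0.695, -0.236, 2.09, -2.654] F [ 0.2 -0.1 -0.7] open 42.9
[[0.164, -0.667, -0.726], [-0.166, -0.745, 0.647], [-0.972, 0.015, -0.233]]
```

View pics/c24.png

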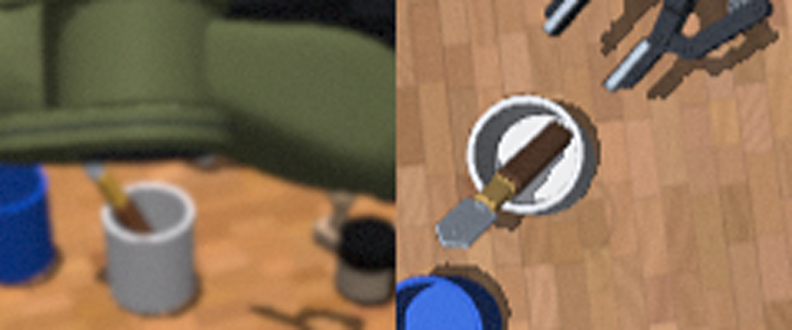

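View pics/t24.png

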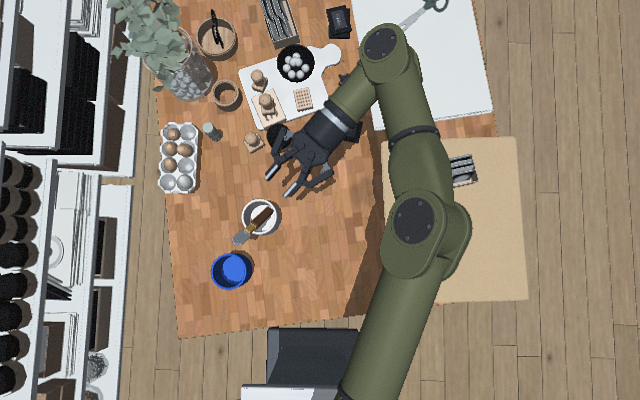

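View pics/s24.png

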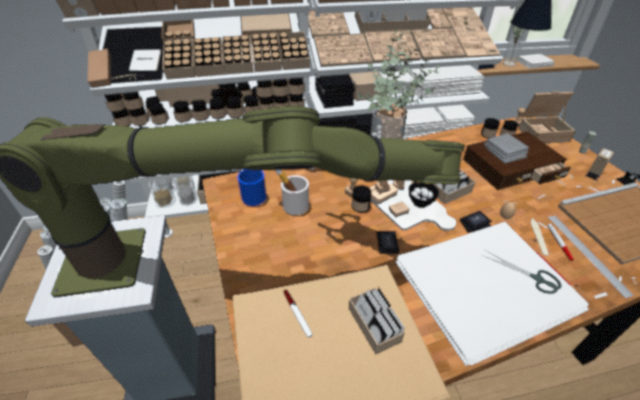

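```bash
python3 - <<'E'
from st import *
o=arm.get_obs();print(o['joint_vel'].round(3),o['tau'].round(1))
d=grab('top');f=d['frame']
cv2.imwrite('pics/c25.png',cv2.resize(cv2.cvtColor(f,cv2.COLOR_RGB2BGR)[190:250,225:285],None,fx=9,fy=9,interpolation=cv2.INTER_NEAREST))
E
```

```text
[-0.016  0.021  0.034  0.012 -0.003 -0.002 -0.002] [  0.5 -74.6 -10.3 -10.9  -3.2   2.    0. ]
```

View pics/c25.png

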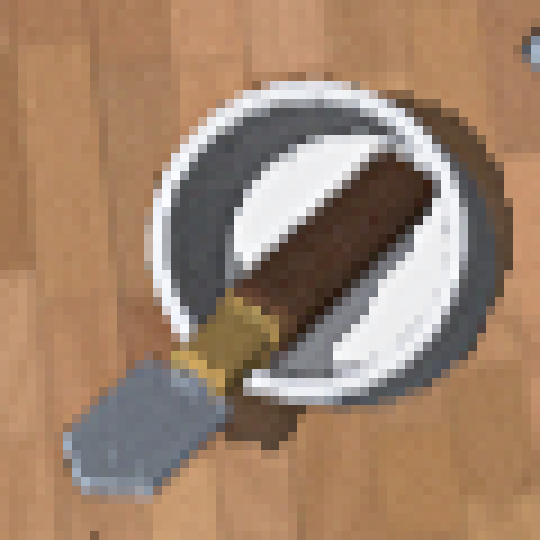

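```bash
python3 - <<'E'
from h import *
from scipy.optimize import brentq
d=grab('top');C=plane(d,[[258.7,216.1]],95.)[0];az=np.radians(138)
v=np.array([np.cos(az),np.sin(az),0])
for lift in(0,10,20):
    # 2D: r along lean dir; butt's outer edge against wall at r=-36+? ; underside offset 7 (ferrule) /9
    def g(L,off):
        # axis point at rim contact: (36,95)+off*(normal up-left)
        p=np.array([34.5,95])+off*np.array([-np.cos(L),np.sin(L)])
        a=np.array([np.sin(L),np.cos(L)])
        # butt lowest corner: centre + 9*( cos? )
        s=None
        # butt back edge touches wall r=-34: centre r = -34 + 9*cosL (upper face corner)
        zc=6+lift+9*np.sin(L); t=(p[1]-zc)/a[1]; b=p-a*t
        return b[0]-9*np.cos(L)+34, b, a
    L=brentq(lambda L:g(L,7)[0],.2,1.2);_,b,a=g(L,7)
    to=lambda r:np.array([C[0],C[1],0])+r[0]*v+np.array([0,0,r[1]])
    tip=b+193*a;nu=np.array([-np.cos(L),np.sin(L)])
    print(lift,'lean',np.degrees(L).round(1),'tip',tip.round(1),'px tip, butt upper edge, ferrule start top, ferrule end top:',proj(d,[to(tip),to(b+9*nu),to(b+101*a+8*nu),to(b+134*a+7*nu)]).round(1).tolist())
E
```

```text
0 lean 32.0 tip [ 75.9 174.5] px tip, butt upper edge, ferrule start top, ferrule end top: [[228.5, 239.6], [272.7, 208.4], [252.2, 222.4], [244.5, 227.7]]
10 lean 35.5 tip [ 85.3 178.4] px tip, butt upper edge, ferrule start top, ferrule end top: [[225.0, 242.9], [272.2, 208.0], [250.1, 223.9], [241.9, 229.8]]
20 lean 39.7 tip [ 96.2 180.3] px tip, butt upper edge, ferrule start top, ferrule end top: [[221.2, 246.6], [271.7, 207.6], [247.8, 225.6], [239.1, 232.3]]
```

```bash
python3 - <<'E'
from st import *
o=arm.get_obs();print(o['joint_positions'],o['t'],o['joint_vel'].round(3))
a=cv2.cvtColor(cv2.imread('pics/scene0.png'),cv2.COLOR_BGR2GRAY).astype(int);b=cv2.cvtColor(grab('scene')['frame'],cv2.COLOR_RGB2GRAY).astype(int)
for n,(x,y) in dict(jar=(361,199),ink=(388,242),tag=(375,320),crock=(296,198),blue=(252,188)).items():
    A=a[y-14:y+15,x-14:x+15].astype(np.float64);B=b[y-14:y+15,x-14:x+15].astype(np.float64);print(n,cv2.phaseCorrelate(A,B))
E
```

```text
[ 0.32201768  1.40038389 -0.82243961  0.69786759 -0.23525904  2.0893735
 -2.65420613] 30.15 [-0.006  0.006  0.001  0.002 -0.004  0.001  0.001]
jar ((0.06477661302484528, -0.00574937884840665), 1.0202305940962473)
ink ((0.17837841283774303, 0.20147879157916648), 0.6867860415017075)
tag ((-0.014709216759817068, 0.019567756644676138), 1.0226138020253193)
crock ((0.4655235314824644, 0.20182211588229038), 0.8301850352197918)
blue ((0.06651785593699344, 0.07251793071360524), 0.9820497409707571)
```

```bash
python3 -c "
from plant import job
print(job.hand_in())"
```

```text
the job is handed in; nothing more can be done
None
```

The knife is back in the white crock, handle down and blade up, and the job was handed in at about 30 s of the 69 s allowed.

**What I did:**
- I gripped the knife by its handle and lifted it clear of the crock.
- I laid it flat on the bare table and let go. The camera measured it at 191.8 mm long against the true 193 mm, so it was lying flat.
- I gripped it again by the ferrule at the blade end, stood it butt down in the crock, let go and backed off.

**Last checks:**
- **Knife:** the top view fits the butt resting on the crock's floor, with the knife leaning about 30 degrees and the ferrule on the rim. Its measured spans came out slightly shorter than my model predicts for a butt on the floor, and a raised butt would have made them longer.
- **Crock:** it moved less than half a pixel in the scene view and less than one pixel in the top view.
- **Other things:** the candle jar, ink pad and tag box are unmoved by image comparison, as is the blue look-alike. The stamp and glue I checked only by eye, and they look the same in the top view.
- **Contact:** the gripper is clear, the wrist force is near zero and the arm is still.

**What disagreed or came close:**
- The scene camera put the crock about 5 to 8 mm farther out in x than the top and wrist cameras did. I allowed for that when lowering the knife in.
- While backing off, the elbow swung over to the right side. The arm came to rest with joint 6 at 2.0894 of 2.09 rad and joint 7 at -2.654 of -2.66 rad, inside their ranges but very close.

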